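Lock the beam stop across the beam, then arm the source

TASK

Take the beam stop from the sloping cradle, stand it up and lower its T-foot lengthwise through the slot of the raised base until the collar sits flat on the plate, and let go of it there; then take it afresh and turn it a full quarter turn, either way, so that the foot locks under the plate and the orange flag stands square across the purple tube's beam. Only after that, arm the source: lift the red guard on the console, push the toggle fully over towards the guard's hinge, and let the guard fall shut over it, leaving the beam stop locked and the loose things on the bench where they are.

Things in the scene. Friction and masses are not known exactly. Their poses are not given: they have to be found in the camera images.
- stop: Beam stop, loose, 0.26 kg, 182 mm long. Origin: centre of collar's underside; z from T-foot to flag. z -24 to -14 mm: T-foot bar, 46 (y) x 14 (x), lowest 3 mm 40 x 10; to 0: round neck 13 dia; to 8: dark collar 44 dia; to 128: square post 20 x 20; to 158: orange flag 56 (y) x 12 (x). Balances near z = 50. Starts in the cradle, z 55 deg from upright towards cradle +x, y along cradle y
- stop_flag (a point): Centre of the orange flag, on the beam stop's axis, 143 mm above the collar's underside; axes as the beam stop's
- cradle: Fixed cradle, blue rests on a black foot 190 x 80 mm. Origin under the foot's middle, z up, +x roughly away from the robot. The post slopes up along +x, over y = 0. The upper rest (34 mm wide) cheeks the post at 102 to 112 mm along it from the collar's underside, the lower one is narrower than the post; at 60 mm it is 79 mm right above the origin. Lifts straight up
- slot (a point): Slot centre, top face of the fixed base's steel plate, z up. Plate 130 (x) x 120 (y) x 10 mm, top 52 mm above the board, 42 mm hollow beneath. Slot 52 mm along y, 19 mm along x, right through: the T-foot passes with its length along y, locks with it along x; no stop limits the turn. Purple tube, 58 mm dia, axis 143 mm above this point, lies along y from +145 to +370 mm and moves with the base
- console: Fixed grey arming console, 130 (x) x 100 (y) x 45 mm high. Origin under its middle, z up, +x roughly away from the robot
- guard (a joint): Angle of the red guard over the toggle: 0 shut, 1.4 rad fully open (tipped up and back towards console +x). Swings freely about the hinge line (y), 70 g; above about 0.95 rad it falls open and stays, below about 0.7 rad it falls shut by itself. Shut: 72 mm long in x, 46 mm wide in y, roof 56 mm above the hinge
- guard_fin (a point): Grip point on the guard's upright fin; turns with the guard. Fin 8 mm thick (y), 24 mm long (x), standing 34 mm above the roof; this point 24 mm above the roof. Shut: 58 mm to -x of the hinge and 80 mm above it. Pinched across y it can be led round the hinge, turning between the fingers
- guard_hinge (a point): Point on the guard's hinge line, fixed to the console: console x = +40 mm, 46 mm above its underside. Axes as the console's; the hinge line runs along y
- toggle (a joint): Angle of the steel toggle: 0 = off, leaning 0.4 rad towards the console's -x; 0.8 rad = on, fully over, leaning 0.4 rad towards +x (the guard's hinge side). Stays where it is left; needs about 1 N at its tip
- toggle_tip (a point): Centre of the toggle's round tip (14 mm in diameter), 38 mm from its pivot, which lies on the console's top above its middle; the stem is 8 mm in diameter
- bottle: Loose bystander: white bottle, 56 mm in diameter, 150 mm high, origin under its middle
- lens: Loose bystander: black lens holder on a round foot, 52 mm across, 98 mm high, origin under its middle
- driver: Loose bystander: yellow-handled screwdriver lying flat, origin under its middle
- rod: Loose bystander: upright aluminium rod, 25 mm in diameter, 75 mm high, origin under its middle

How it is judged (in metres and radians):
On the way, in this order (a step that is already met when the one before it is completed fails the run):
1. the beam stop stands in the slot, T-foot through it lengthwise, collar on the plate, let go (z of stop in the frame of slot between -0.004 and 0.004 m and horizontal distance between stop and slot below 0.022 m and angle between stop's own z axis and vertical below 0.08 rad and angle between the y axis of stop and the y axis of slot, either way round below 0.25 rad and contact force between the fingers and stop below 0.1 N), for 0.2 s.
2. the beam stop has been turned a quarter turn (within 15 deg) with its collar still on the plate (z of stop in the frame of slot between -0.004 and 0.004 m and horizontal distance between stop and slot below 0.022 m and angle between stop's own z axis and vertical below 0.08 rad and angle between the y axis of stop and the x axis of slot, either way round below 0.26 rad), for 0.2 s.
3. the guard is lifted and the toggle is pushed over beneath it (all of step 2 and value of joint guard above 0.7 rad and value of joint toggle above 0.65 rad), for 0.1 s.
At the end, for the whole second after the job is handed in: The beam stop stands free and at rest in the slot: collar within 4 mm of the plate's top and its axis within the slot (22 mm of its centre), upright within 0.08 rad, its T-foot square across the slot within 15 deg; the toggle is over past 0.65 rad, and the guard is shut (below 0.12 rad) (all of step 2 and contact force between the fingers and stop below 0.1 N and linear speed of stop below 0.02 m/s and value of joint toggle above 0.65 rad and value of joint guard below 0.12 rad); the robot touches nothing.
It fails at once if a loose bystander is shifted more than 40 mm (distance of any of bottle, lens, driver, rod from where it was at the start of the episode above 0.04 m).
It fails at once if the lens holder, bottle or rod is tipped more than 0.5 rad (angle between any of lens, bottle, rod's own z axis and vertical above 0.5 rad).
It also fails if it takes over 72 s, if anything falls off the work surface, if the arm or the gripper's body presses on something with over 40 N, if the wrist force passes 120 N, or if a joint passes its speed limit or range.

ROBOT

A 6-joint arm with a two-finger parallel gripper is mounted at the origin on the work surface. World frame = base frame: x ahead of the robot, y to its left, z up, the work surface at z = 0. Lengths are in mm, angles in rad, forces in N, time in s.
With the tool pointing down it reaches from about 350 to 875 mm from the base axis. Payload 4.2 kg.
Tool frame: the origin (TCP) lies between the finger pads; the fingertips stand 22 mm ahead of it and the grasp point (between the pads) lies 3 mm ahead of it; y points along the fingers, x is the direction in which the jaws open and shut, and the axes are right-handed (so a half turn about y gives the same grasp; the last joint's range is limited). The gripper opens to 85 mm and grips with 20 to 120 N. Pads are 22 mm wide; open, the fingers measure 114 mm over their backs; the gripper's body (76 mm by 85 mm) begins 54 mm behind the grasp point. The pads swing forward as they close: fully open they stand 13 mm farther back than shut.
Start: joints at [-0.905, 0.385, 0.008, 0, -1.194, -0.259], TCP at [247.308, -573.967, 253.312] pointing down, gripper open.
Joint ranges: [-3.14, 3.14], [-1.21, 2.06], [-1.07, 1.41], [-3.16, 2.05], [-2.99, -0.16], [-3.1, 3.1]. Speed limits (rad/s): [2.79, 2.79, 3.14, 3.14, 3.14, 3.14].

INTERFACE

Orientations are given as a unit quaternion [x, y, z, w].
In Python, from rig import bot gives the robot as it stands.
- The arm moves only by the shell command python3 -m handwheel 'ROWS' [FORCE]. ROWS is text: rows parted by semicolons, each of 5 numbers parted by spaces: the shift along the tool's x, y, z each as a share of 30 cm, from -1 to 1, then the turn about the tool's y as a share of 90 degrees, from -1 to 1, then the closure, from -1 (fully open) to 1 (shut). A call has 1 to 5 rows; each row is the pose to reach, as a shift and turn from the pose measured when the call began, along the tool's axes at that moment; what a row does not reach only later rows make up. A row lasts 1/8 s, in which the tool goes at most 62.5 mm and 10.7 degrees, less where a joint would pass 70% of its speed; a pose out of reach is approached as far as the arm can. A call with a number of a shift or a turn outside -1 to 1 is refused whole. A call with a gripper value outside its range is refused whole. The fingers move at their own pace and stop on an object; FORCE is the grip in N (left out, the last holds). Time passes only in rows, so rows that repeat a pose let the fingers close. It gives the time, the measured TCP pose, the force and the opening at its end, in the units of the state.
- bot.get_obs(): the state, without advancing time (a new reading comes with each control period).
- bot.capture(name): name is "side" or "top"; returns a dict with "img" (420x560x3 uint8, blue, green, red), "camera_matrix" (3x3 intrinsics, pixels), "R" (3x3) and "t" (3): a world point X has camera coordinates R X + t. Camera axes: x right, y down, z forward; pixel columns grow to the right and rows downward; lengths in mm; the calibration is good to about 2 mm. A picture is of the moment at which its call begins. There is no depth.
- bot.hand_in(): hands the job in, once; it reports no verdict.
The state is a dict: "t": time; "joints": joint angles; "joint_velocities": joint speeds; "tau": joint torques, N m; "position": TCP position; "orientation": TCP orientation; "wrist_force": force on the tool from outside, world axes, zero at the start; "wrist_torque": the same for the moment, N m; "grip_width": finger opening in mm.
Only numpy, scipy, OpenCV 4.12 (cv2) and the standard library are available. Lean on these libraries where they do the work, as an engineer would, in place of code of your own. Each camera call takes 0.05 s, during which the arm holds its last target. There are 200 camera calls.

## Working session

There is one attempt and no reset: what is moved stays moved. The work goes in short steps, Python scripts to look and compute and a shell command to move; the robot and the scene stay as the last step left them, time stands still between calls to the robot, and variables do not carry over. Pictures are saved under pics/ and viewed, about 8 in all and at most 12, crops included, and the job is handed in when it is done.

```bash
ls; mkdir -p pics; python3 - <<'E'
from rig import bot
import cv2,pickle,numpy as np
np.set_printoptions(precision=4,suppress=True)
for n in("side","top"):
    c=bot.capture(n); cv2.imwrite(f"pics/{n}0.png",c["img"]); 
    pickle.dump({k:c[k] for k in("camera_matrix","R","t")},open(n+".pkl","wb")); print(n,c["camera_matrix"],c["R"],c["t"], -c["R"].T@c["t"])
o=bot.get_obs();print(o)
E
```

```text
pics
side [[525.8509   0.     284.0303]
 [  0.     525.8509 213.5602]
 [  0.       0.       1.    ]] [[-0.9085 -0.4178 -0.0006]
 [-0.2808  0.6116 -0.7397]
 [ 0.3094 -0.6719 -0.673 ]] [441.6751 242.6424 957.6028] [173.1545 679.489  824.1769]
top [[531.4758   0.     275.7501]
 [  0.     531.4758 203.357 ]
 [  0.       0.       1.    ]] [[-0.0063 -1.      0.0005]
 [-0.9901  0.0061 -0.1401]
 [ 0.1401 -0.0013 -0.9901]] [   1.442   501.9359 1262.732 ] [ 320.0613    0.0344 1320.6038]
{'t': 0.1, 'joints': array([-0.9054,  0.3855,  0.0068, -0.0005, -1.194 , -0.2586]), 'joint_velocities': array([ 0.0014, -0.0009,  0.0038,  0.0009,  0.0007,  0.0013]), 'tau': array([ -0.0004, -39.3318,  18.8931,   4.198 ,  -0.0026,   0.    ]), 'position': array([ 247.1209, -573.5472,  252.3386]), 'orientation': array([ 0.3882,  0.591 , -0.5903, -0.3893]), 'wrist_force': array([-0.438 , -0.0402, -0.3244]), 'wrist_torque': array([-0.0148,  0.0508, -0.0113]), 'grip_width': 85.39555835350528}
```

View pics/top0.png

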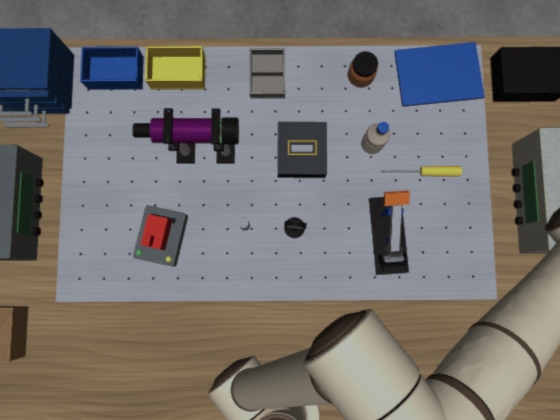

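View pics/side0.png

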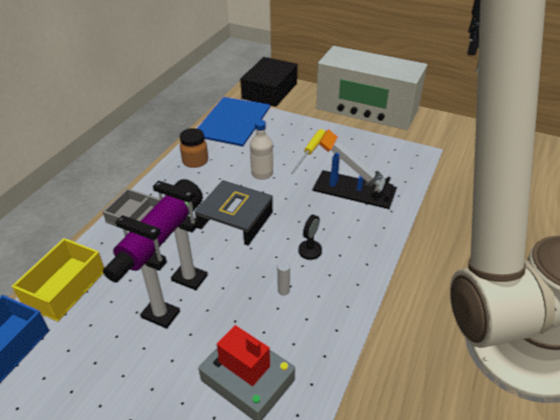

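```bash
cat > h.py <<'E'
import cv2,pickle,numpy as np
from scipy.spatial.transform import Rotation as Ro
np.set_printoptions(precision=3,suppress=True)
C={n:pickle.load(open(f"{n}.pkl","rb")) for n in("side","top")}
def ray(n,u,v):
    c=C[n];d=c["R"].T@np.linalg.solve(c["camera_matrix"],[u,v,1.]);return -c["R"].T@c["t"],d
def atz(n,u,v,z):
    o,d=ray(n,u,v);return o+d*(z-o[2])/d[2]
def tri(a,b):
    o1,d1=ray("top",*a);o2,d2=ray("side",*b)
    s=np.linalg.lstsq(np.c_[d1,-d2],o2-o1,rcond=None)[0]
    p,q=o1+s[0]*d1,o2+s[1]*d2;return (p+q)/2,np.linalg.norm(p-q)
def proj(n,X):
    c=C[n];p=c["camera_matrix"]@(c["R"]@np.asarray(X,float)+c["t"]);return p[:2]/p[2]
def mosaic(fn,tiles,k):
    out=[]
    for f,u,v,w,h in tiles:
        im=f if not isinstance(f,str) else cv2.imread(f);c=cv2.resize(im[v:v+h,u:u+w],None,fx=k,fy=k,interpolation=cv2.INTER_CUBIC)
        for a in range(-(-u//10)*10,u+w,10):
            x=(a-u)*k;cv2.line(c,(x,0),(x,6),(0,255,0),1);
            if a%20==0:cv2.putText(c,str(a),(x+1,16),0,.35,(0,255,0),1)
        for a in range(-(-v//10)*10,v+h,10):
            y=(a-v)*k;cv2.line(c,(0,y),(6,y),(0,255,0),1)
            if a%20==0:cv2.putText(c,str(a),(8,y+4),0,.35,(0,255,0),1)
        out.append(c)
    cv2.imwrite(fn,np.hstack(out))
def need(bot,p,yaw=None):
    "shares for moving grasp point? p=TCP target; yaw = world angle of tool x"
    o=bot.get_obs();R=Ro.from_quat(o["orientation"]).as_matrix()
    s=R.T@(np.asarray(p)-o["position"])/300
    x=R[:,0];cur=np.arctan2(x[1],x[0]);print("t",o["t"],"pos",o["position"],"yaw",np.degrees(cur),"j6",o["joints"][5],"F",o["wrist_force"],"w",o["grip_width"])
    print("shares",s, "turn" ,None if yaw is None else -((np.degrees(yaw-cur)+90)%180-90)/90*np.sign(-R[2,1]))
E
python3 - <<'E'
from h import *
T="pics/top0.png";S="pics/side0.png"
mosaic("pics/m1.png",[(T,128,200,64,90),(T,272,112,60,90),(T,364,186,54,90)],4)
mosaic("pics/m2.png",[(S,196,320,104,100),(S,190,175,88,100)],4)
from rig import bot
print(Ro.from_quat(bot.get_obs()["orientation"]).as_matrix())
E
```

```text
[[-0.395 -0.001 -0.918]
 [ 0.918  0.002 -0.395]
 [ 0.002 -1.     0.   ]]
```

View pics/m1.png

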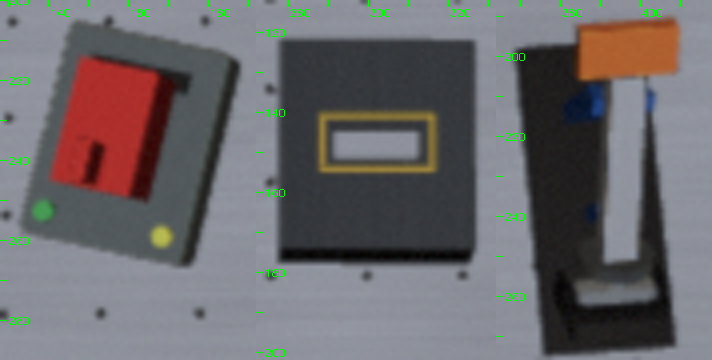

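View pics/m2.png

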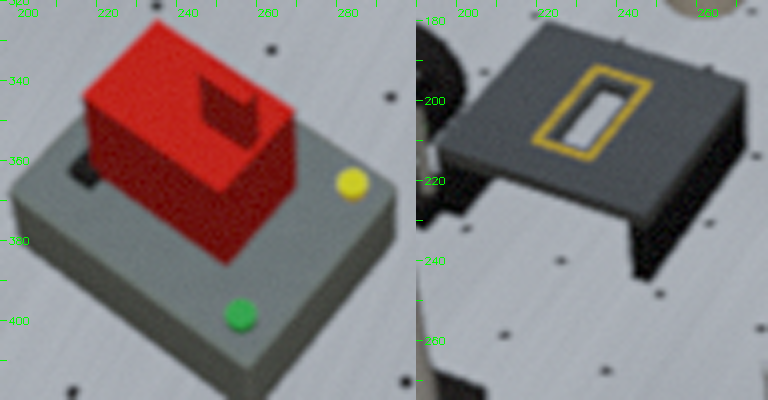

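```bash
python3 - <<'E'
from h import *
print("slot",tri((302.5,147.5),(234.25,203)),atz("top",302.5,147.5,52),atz("side",234.25,203,52))
print("flag",tri((397.2,198.5),(328,140)),atz("top",397.2,198.5,126.6))
print("console",atz("top",159.7,235.4,45),atz("side",246.9,367.5,45),tri((159.7,235.4),(246.9,367.5)))
def d(n,a,b,z):
    v=atz(n,*b,z)-atz(n,*a,z);return np.degrees(np.arctan2(v[1],v[0])),np.linalg.norm(v)
T=lambda x,y:(x/4+128,y/4+200)
print(d("top",T(22,230),T(70,22),45),d("top",T(183,262),T(232,52),45),d("top",T(183,262),T(22,230),45))
S=lambda x,y:(x/4+196,y/4+320)
print(d("side",S(248,366),S(395,190),45),d("side",S(12,190),S(248,366),45))
K=lambda x,y:((x-496)/4+364,y/4+186)
print(d("top",K(545,352),K(518,48),5),d("top",K(676,20),K(578,28),126))
P=lambda x,y:((x-256)/4+272,y/4+112)
print("plate",d("top",P(475,40),P(279,40),52))
Q=lambda x,y:((x-416)/4+190,y/4+175)
print(d("side",Q(652,82),Q(598,66),52),d("side",Q(590,158),Q(652,82),52),d("side",Q(590,158),Q(532,142),52),d("side",Q(532,142),Q(598,66),52))
for n,p in(("bottle",(376,138)),("lens",(294,227)),("rod",(245,224)),("driver",(440,171))):print(n,atz("top",*p,60 if n!="driver" else 15))
E
```

```text
slot (array([635.981, -66.968,  62.312]), np.float64(2.7745703699840774)) [637.222 -67.996  52.   ] [643.706 -76.861  52.   ]
flag (array([ 498.872, -274.116,  138.967]), np.float64(4.67129088775764)) [ 498.453 -277.585  126.6  ]
console [424.526 277.705  45.   ] [428.359 273.633  45.   ] (array([425.106, 276.706,  51.429]), np.float64(2.327254415257217))
(np.float64(-11.352905674882315), np.float64(127.75537185423929)) (np.float64(-12.106489297275223), np.float64(128.80171877658734)) (np.float64(78.52714743984927), np.float64(98.51869790228228))
(np.float64(-102.4752228126103), np.float64(96.65672884881992)) (np.float64(167.3779681185184), np.float64(127.14301002657179))
(np.float64(3.2512514203239777), np.float64(189.0128810227655)) (np.float64(94.35919625924699), np.float64(56.135460718682964))
plate (np.float64(89.64831274499495), np.float64(120.74686101929565))
(np.float64(0.5570527281451078), np.float64(34.60717852377496)) (np.float64(-90.90891692285881), np.float64(70.83403082549772)) (np.float64(2.984918733467856), np.float64(35.27673287011432)) (np.float64(-91.38366197910797), np.float64(72.34672240771408))
bottle [ 657.863 -247.09    60.   ]
lens [441.332 -44.746  60.   ]
rod [449.232  71.91   60.   ]
driver [ 584.053 -413.335   15.   ]
```

```bash
python3 - <<'E'
from h import *
from rig import bot
need(bot,[498.5,-277,210],np.radians(94))
E
```

```text
t 0.1 pos [ 247.121 -573.547  252.339] yaw 113.29632181840861 j6 -0.2586029666537827 F [-0.438 -0.04  -0.324] w 85.39555835350528
shares [ 0.576  0.142 -1.161] turn 0.21440357576009555
```

```bash
python3 -m handwheel '.1 0 -.2 .1 -1; .2 0 -.4 .21 -1; .3 0 -.6 .21 -1; .3 0 -.6 .21 -1' 20; python3 - <<'E'
from h import *
from rig import bot
need(bot,[498.5,-277,210],np.radians(94))
E
```

```text
t: 0.6
position: [378.5, -417.2, 252.3]
orientation: [0.479, 0.52, -0.519, -0.48]
wrist_force: [-0.4, -0.2, 0.6]
grip_width: 85.9
t 0.6 pos [ 378.477 -417.173  252.285] yaw 94.61631491933232 j6 -0.9424437551138191 F [-0.354 -0.203  0.618] w 85.85738956702482
shares [ 0.433  0.142 -0.437] turn 0.006847943548136944
```

```bash
python3 -m handwheel '.14 .05 -.14 .01 -1; .29 .1 -.29 .01 -1; .433 .142 -.437 .01 -1; .433 .142 -.437 .01 -1; .433 .142 -.437 .01 -1'; python3 - <<'E'
from h import *
from rig import bot
need(bot,[498.5,-277,128],np.radians(94))
a=bot.capture("top")["img"];b=bot.capture("side")["img"]
cv2.imwrite("pics/a.png",a)
mosaic("pics/m3.png",[(a,350,150,100,140),(b,270,80,100,140)],4)
E
```

```text
t: 1.23
position: [498.5, -277.2, 209.5]
orientation: [0.482, 0.516, -0.516, -0.485]
wrist_force: [-0.1, 0.0, 0.7]
grip_width: 85.3
t 1.225 pos [ 498.49  -277.157  209.494] yaw 93.74284822663108 j6 -1.279904196719074 F [-0.081  0.004  0.75 ] w 85.25920407733174
shares [-0.     0.272 -0.001] turn -0.002857241926321308
```

View pics/m3.png

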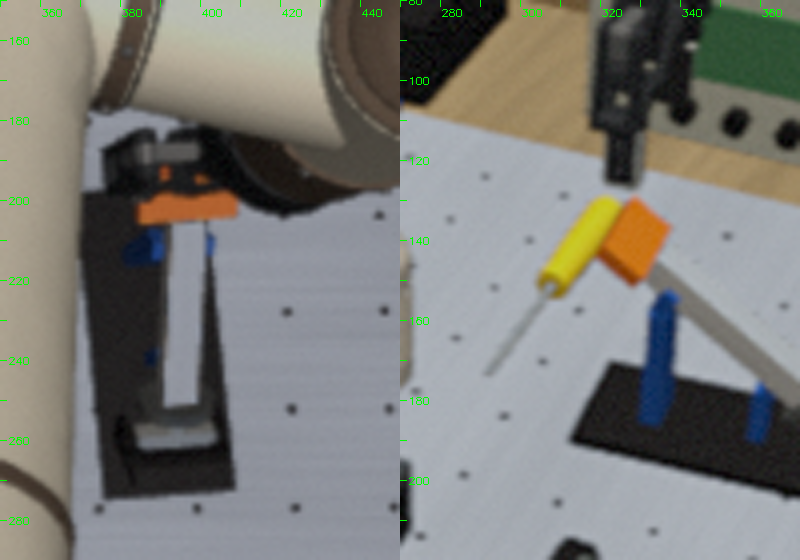

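```bash
python3 -m handwheel '0 .1 0 0 -1; 0 .2 0 0 -1; 0 .275 0 0 -1; 0 .279 0 0 -1; 0 .279 0 0 -1';python3 -m handwheel '0 0 0 0 .3; 0 0 0 0 1; 0 0 0 0 1;0 0 0 0 1; 0 0 0 0 1' 20; python3 -m handwheel '0 -.05 0 0 1; 0 -.1 0 0 1;0 -.2 0 0 1; 0 -.3 0 0 1; 0 -.3 0 0 1'; python3 - <<'E'
from h import *
from rig import bot
need(bot,[498.5,-277,230],np.radians(94))
a=bot.capture("top")["img"];b=bot.capture("side")["img"]
cv2.imwrite("pics/a.png",a)
mosaic("pics/m4.png",[(b,270,60,130,140)],4)
E
```

```text
t: 1.95
position: [498.0, -278.9, 127.5]
orientation: [0.484, 0.516, -0.515, -0.484]
wrist_force: [-0.1, -0.3, -0.7]
grip_width: 85.5
t: 2.58
position: [498.6, -274.0, 131.1]
orientation: [0.483, 0.518, -0.513, -0.485]
wrist_force: [-2.8, 25.4, 19.6]
grip_width: 55.6
t: 3.2
position: [496.8, -275.3, 220.4]
orientation: [0.483, 0.517, -0.513, -0.486]
wrist_force: [0.5, -0.1, 1.0]
grip_width: 34.4
t 3.2 pos [ 496.756 -275.339  220.417] yaw 93.50266409546386 j6 -1.2813039759944218 F [ 0.55  -0.069  1.016] w 34.40601994918552
shares [-0.006 -0.032 -0.005] turn -0.005525954494846196
```

View pics/m4.png

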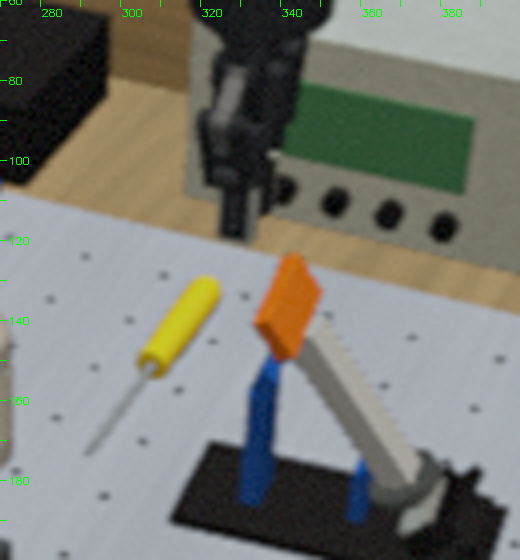

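```bash
python3 -m handwheel '0 -.1 0 0 -1; 0 -.15 -.2 0 -1;0 -.15 -.3 0 -1;0 -.15 -.3 0 -1' ; python3 - <<'E'
from h import *
from rig import bot
need(bot,[498.5,-277,230],np.radians(94))
a=bot.capture("top")["img"];b=bot.capture("side")["img"]
for n,i in(("top",a),("side",b)):
    h=cv2.cvtColor(i,cv2.COLOR_BGR2HSV);m=cv2.inRange(h,(5,180,120),(16,255,255))
    k,l,s,c=cv2.connectedComponentsWithStats(m);j=1+np.argmax(s[1:,4]);print(n,s[j],c[j])
mosaic("pics/m5.png",[(a,350,150,90,140),(b,300,110,100,140)],4)
E
```

```text
t: 3.8
position: [591.7, -269.5, 268.8]
orientation: [0.485, 0.519, -0.512, -0.483]
wrist_force: [-0.1, -0.0, 0.3]
grip_width: 85.4
t 3.8 pos [ 591.665 -269.481  268.785] yaw 93.65943683175111 j6 -1.32255069046018 F [-0.072 -0.02   0.261] w 85.41569704364198
shares [-0.006  0.126  0.313] turn -0.0037840352027654627
top [379 206  25  14 285] [390.8   212.502]
side [334 124  15  25 225] [341.631 136.382]
```

View pics/m5.png

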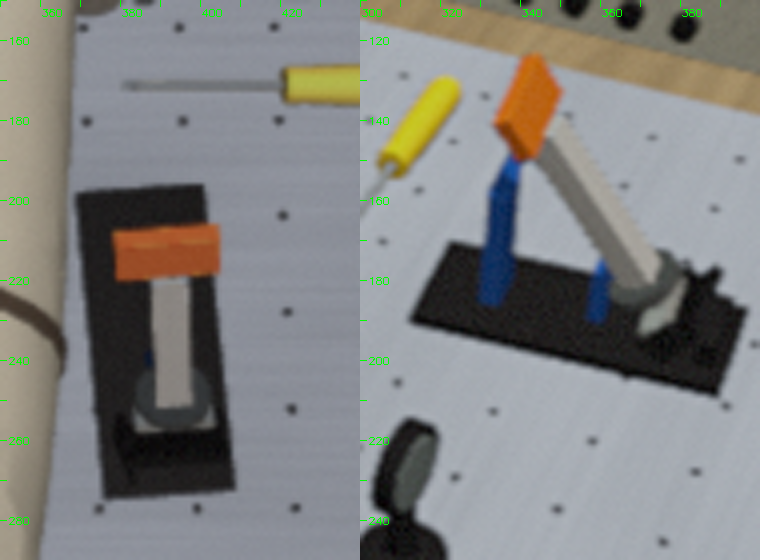

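```bash
python3 - <<'E'
from h import *
F,e=tri((390.8,212.5),(341.6,136.4));G,f=tri((393.2,248.3),(372,182));print(F,e,G,f,np.linalg.norm(F-G),(F-G)/np.linalg.norm(F-G))
d=(F-G)/np.linalg.norm(F-G);print(np.degrees(np.arccos(d[2])))
for z in(120,130,140,150):print(z,atz("top",390.8,212.5,z))
E
```

```text
[ 461.685 -251.371  173.405] 1.9017254806551127 [ 389.162 -281.955   47.571] 1.597724585087781 148.42147422725196 [0.489 0.206 0.848]
32.025490732558715
120 [ 467.31  -263.317  120.   ]
130 [ 466.084 -261.123  130.   ]
140 [ 464.857 -258.93   140.   ]
150 [ 463.631 -256.736  150.   ]
```

```bash
python3 -m handwheel '.02 0 .15 0 -1; .04 0 .3 0 -1;.05 0 .43 0 -1;.05 .15 .43 0 -1;.05 .15 .43 0 -1' ; python3 - <<'E'
from h import *
from rig import bot
need(bot,[463,-256,155],np.radians(93.5))
E
```

```text
t: 4.53
position: [457.3, -262.1, 221.2]
orientation: [0.483, 0.518, -0.513, -0.485]
wrist_force: [0.4, 0.8, -0.7]
grip_width: 85.5
t 4.525 pos [ 457.28  -262.145  221.208] yaw 93.54067967968668 j6 -1.2876576134327973 F [ 0.416  0.777 -0.65 ] w 85.48960505504354
shares [ 0.018  0.221 -0.02 ] turn 0.0004519964409632217
```

```bash
python3 -m handwheel '.018 .06 -.02 0 -1; .018 .13 -.02 0 -1;.018 .19 -.02 0 -1;.018 .22 -.02 0 -1;.018 .22 -.02 0 -1' ;python3 -m handwheel '0 0 0 0 .2; 0 0 0 0 .2; 0 0 0 0 .2;0 0 0 0 1; 0 0 0 0 1' 40; python3 - <<'E'
from h import *
from rig import bot
need(bot,[463,-256,155],np.radians(93.5))
b=bot.capture("side")["img"]
mosaic("pics/m6.png",[(b,290,80,110,130)],4)
E
```

```text
t: 5.15
position: [463.6, -256.1, 155.8]
orientation: [0.483, 0.518, -0.513, -0.485]
wrist_force: [-0.5, -0.0, -0.0]
grip_width: 85.5
t: 5.78
position: [464.8, -256.6, 156.9]
orientation: [0.484, 0.518, -0.513, -0.484]
wrist_force: [1.5, -1.3, 4.9]
grip_width: 56.7
t 5.775 pos [ 464.815 -256.557  156.859] yaw 93.60653274402671 j6 -1.3002683919960927 F [ 1.524 -1.327  4.936] w 56.74063139061376
shares [0.002 0.006 0.006] turn 0.0011836971558523146
```

View pics/m6.png

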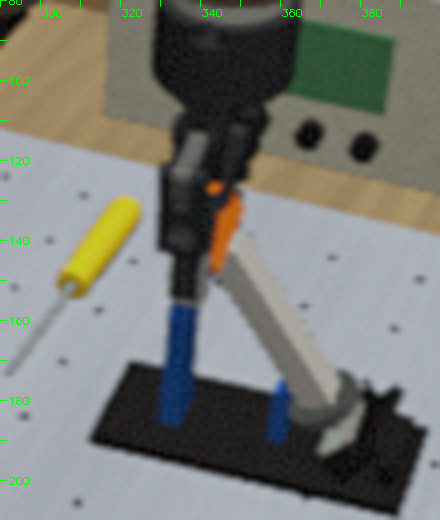

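```bash
python3 -m handwheel '0 0 0 0 -1; 0 0 0 0 -1; 0 0 .022 0 -1;0 0 .022 0 -1'; python3 -m handwheel '0 0 0 0 1; 0 0 0 0 1;0 0 0 0 1;0 0 0 0 1; 0 0 0 0 1' 40;  python3 -m handwheel '0 -.04 0 0 1; 0 -.08 0 0 1;0 -.15 0 0 1;0 -.25 0 0 1; 0 -.25 0 0 1'; python3 - <<'E'
from h import *
from rig import bot
need(bot,[463,-256,155],np.radians(93.5))
b=bot.capture("side")["img"]
mosaic("pics/m7.png",[(b,290,30,110,150)],4)
E
```

```text
t: 6.32
position: [457.2, -256.8, 156.4]
orientation: [0.484, 0.518, -0.513, -0.484]
wrist_force: [-0.5, -1.3, -0.6]
grip_width: 85.9
t: 6.95
position: [457.6, -257.0, 156.7]
orientation: [0.484, 0.518, -0.513, -0.484]
wrist_force: [0.6, -1.4, 0.2]
grip_width: 56.6
t: 7.58
position: [440.3, -252.8, 214.3]
orientation: [-0.47, -0.51, 0.516, 0.503]
wrist_force: [-10.7, -7.2, -50.2]
grip_width: 52.9
t 7.575 pos [ 440.299 -252.801  214.314] yaw 93.00118181915349 j6 -1.2976037281369213 F [-10.656  -7.188 -50.219] w 52.87509087787779
shares [-0.02   0.194 -0.083] turn -0.005542424231627921
```

View pics/m7.png

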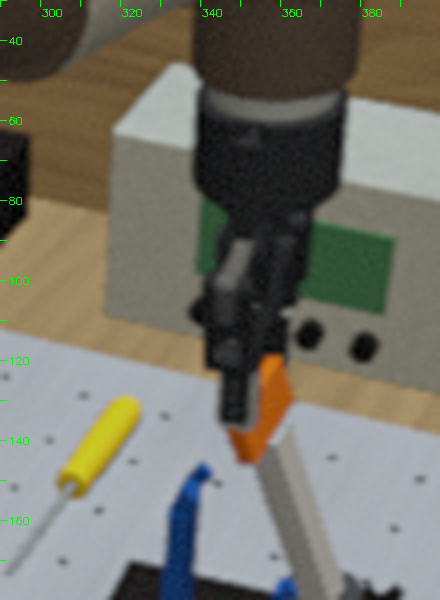

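```bash
python3 -m handwheel '0 .02 0 0 1; 0 .04 0 0 1; -.03 .04 0 0 1;-.06 .04 0 0 1;-.06 .04 0 0 1'; python3 - <<'E'
from h import *
from rig import bot
need(bot,[463,-256,155],np.radians(93.5))
a=bot.capture("top")["img"];b=bot.capture("side")["img"]
for n,i in(("top",a),("side",b)):
    h=cv2.cvtColor(i,cv2.COLOR_BGR2HSV);m=cv2.inRange(h,(5,180,120),(16,255,255))
    k,l,s,c=cv2.connectedComponentsWithStats(m);j=1+np.argmax(s[1:,4]);print(n,s[j],c[j])
mosaic("pics/m8.png",[(a,365,200,60,90),(b,335,115,70,90)],6)
E
```

```text
t: 8.25
position: [445.1, -268.9, 205.5]
orientation: [0.473, 0.513, -0.512, -0.501]
wrist_force: [5.9, 10.1, 12.6]
grip_width: 53.2
t 8.25 pos [ 445.132 -268.887  205.463] yaw 92.9378651637205 j6 -1.2649773779603186 F [ 5.883 10.149 12.629] w 53.201988529745144
shares [ 0.035  0.168 -0.066] turn -0.0062459426253277505
top [390 225  18   3  28] [398.5   225.929]
side [348 118  15  26 151] [356.238 130.848]
```

View pics/m8.png

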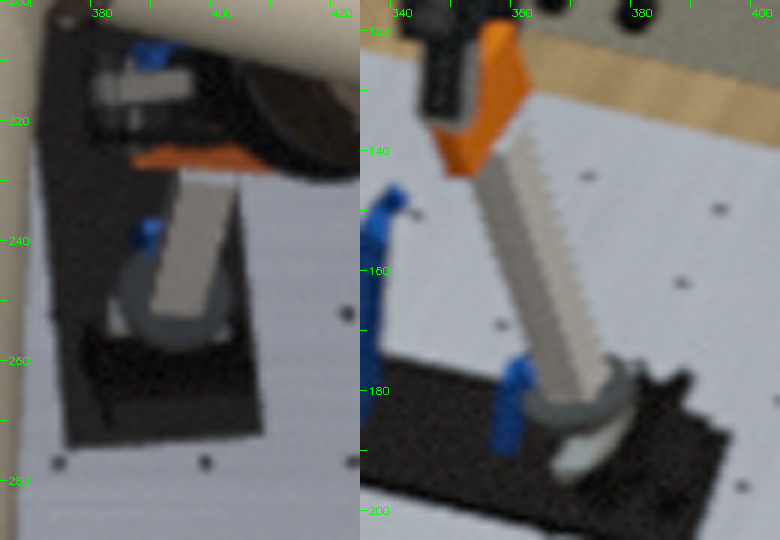

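```bash
python3 - <<'E'
from h import *
from rig import bot
R=Ro.from_quat(bot.get_obs()["orientation"]).as_matrix();print(R)
def aty(u,v,y):
    o,d=ray("side",u,v);return o+d*(y-o[1])/d[1]
print("flag before",aty(341.6,136.4,-256),"now",aty(355.5,131.5,-269))
print("collar before",tri((393.2,248.3),(372,182)),"now",tri((394.7,250),((578-360)/6+335,395/6+115)))
print(proj("side",[445,-269,205.5]),proj("top",[445,-269,205.5]))
E
```

```text
[[-0.052 -0.028 -0.998]
 [ 0.998  0.027 -0.052]
 [ 0.029 -0.999  0.027]]
flag before [ 464.117 -256.     170.057] now [ 437.537 -269.     182.356]
collar before (array([ 389.162, -281.955,   47.571]), np.float64(1.597724585087781)) now (array([ 388.252, -284.326,   49.088]), np.float64(5.049650321765182))
[353.193 121.662] [402.578 217.988]
```

```bash
python3 - <<'E'
from h import *
print("lower base",atz("side",359.2,190,6),"upper base",atz("side",332.5,185,6))
L=atz("side",359.2,190,6);
def aty(u,v,y):
    o,d=ray("side",u,v);return o+d*(y-o[1])/d[1]
print("lower top",aty((518-360)/6+335,362/6+115,L[1]), aty((518-360)/6+335,362/6+115,-280))
print("lower top blob top cam",atz("top",390,238.5,60),atz("top",390,238.5,45))
K=lambda x,y:((x-496)/4+364,y/4+186)
print("cradle foot corners",atz("top",*K(518,48),6),atz("top",*K(545,352),6),atz("top",*K(675,345),6))
print("side corners",[atz("side",(x-360)/4+300,y/4+110,6) for x,y in((453,243),(411,320),(718,397),(747,310))])
# orig foot predicted
E
```

```text
lower base [ 418.733 -290.902    6.   ] upper base [ 484.565 -281.825    6.   ]
lower top [ 417.984 -290.902   51.467] [ 415.233 -280.      60.148]
lower top blob top cam [ 412.518 -272.302   60.   ] [ 413.618 -275.543   45.   ]
cradle foot corners [ 518.166 -236.366    6.   ] [ 329.601 -247.077    6.   ] [ 333.356 -326.958    6.   ]
side corners [array([ 526.252, -325.601,    6.   ]), array([ 521.371, -243.792,    6.   ]), array([ 331.932, -253.528,    6.   ]), array([ 338.388, -338.291,    6.   ])]
```

```bash
python3 -m handwheel '-.02 0 0 0 .9; -.04 0 0 0 -.5; -.04 .03 0 0 -.5; -.04 .1 0 0 -.5; -.04 .12 0 0 -.5' 20;python3 -m handwheel '0 0 0 0 -.5;0 0 0 0 -.5' 20; python3 - <<'E'
from h import *
from rig import bot
need(bot,[463,-281,155],np.radians(93.5))
print(Ro.from_quat(bot.get_obs()["orientation"]).as_matrix()[:,1])
a=bot.capture("top")["img"];b=bot.capture("side")["img"]
for n,i in(("top",a),("side",b)):
    h=cv2.cvtColor(i,cv2.COLOR_BGR2HSV);m=cv2.inRange(h,(5,180,120),(16,255,255))
    k,l,s,c=cv2.connectedComponentsWithStats(m);j=1+np.argmax(s[1:,4]);print(n,s[j],c[j])
    cv2.imwrite(f"pics/{n}9.png",i)
E
```

```text
t: 8.98
position: [443.4, -279.5, 167.5]
orientation: [-0.472, -0.512, 0.513, 0.502]
wrist_force: [-0.6, -0.5, -0.6]
grip_width: 64.3
t: 9.22
position: [443.6, -279.7, 167.9]
orientation: [-0.472, -0.512, 0.513, 0.502]
wrist_force: [0.0, 0.3, 0.6]
grip_width: 64.1
t 9.225 pos [ 443.591 -279.735  167.875] yaw 92.93555443284542 j6 -1.242241411098089 F [0.026 0.26  0.614] w 64.0673856650203
shares [-0.009  0.041 -0.066] turn -0.00627161741282865
[-0.031  0.028 -0.999]Traceback (most recent call last):
  File "<stdin>", line 8, in <module>
    return _wrapfunc(a, 'argmax', axis=axis, out=out, **kwds)
    return bound(*args, **kwds)
ValueError: attempt to get argmax of an empty sequence
```

```bash
python3 - <<'E'
from h import *
from rig import bot
a=bot.capture("top")["img"];i=bot.capture("side")["img"]
cv2.imwrite("pics/t9.png",a);cv2.imwrite("pics/s9.png",i)
h=cv2.cvtColor(i,cv2.COLOR_BGR2HSV);m=cv2.inRange(h,(5,180,90),(16,255,255))[80:,250:430]
k,l,s,c=cv2.connectedComponentsWithStats(m)
for j in range(1,k):print(s[j]+[250,80,0,0,0],c[j]+[250,80])
print(proj("side",[444,-280,168]),proj("side",[444,-248,150]))
mosaic("pics/m9.png",[(a,365,200,60,90),(i,320,100,70,90)],6)
E
```

```text
[354 117   4   3  10] [355.5 118. ]
[355 120   8  17  73] [358.753 127.63 ]
[348 127   2   1   2] [348.5 127. ]
[353.766 133.769] [348.278 148.024]
```

View pics/m9.png

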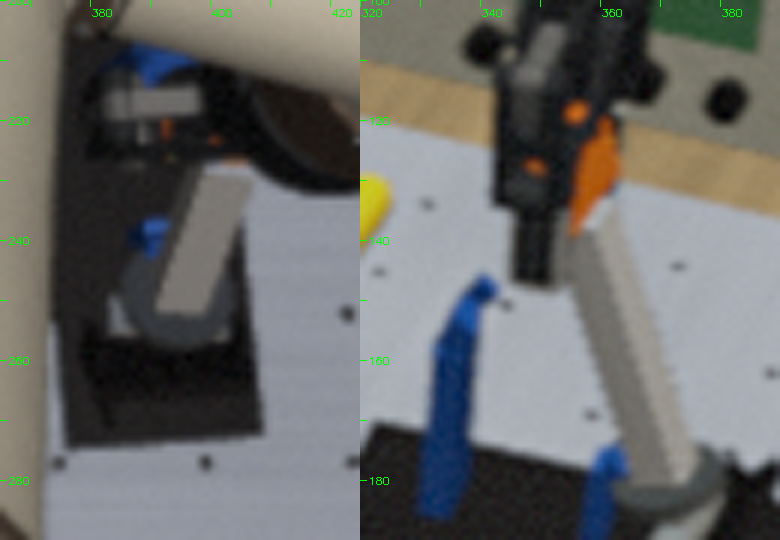

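```bash
python3 -m handwheel '0 0 .03 0 -.5;0 0 .04 0 -.5;0 0 .04 0 0; 0 0 .04 0 1; 0 0 .04 0 1' 25; python3 -m handwheel '0 .015 -.035 0 1;-.005 .033 -.073 0 1; -.007 .055 -.105 0 1; -.01 .077 -.137 0 1; -.01 .077 -.137 0 1'; python3 -m handwheel '0 .025 -.03 0 1;0 .05 -.055 0 1;0 .05 -.055 0 1';  python3 - <<'E'
from h import *
from rig import bot
need(bot,[492,-280,130],np.radians(93.5))
i=bot.capture("side")["img"];cv2.imwrite("pics/s10.png",i)
h=cv2.cvtColor(i,cv2.COLOR_BGR2HSV);m=cv2.inRange(h,(5,180,90),(16,255,255))[80:,250:430]
k,l,s,c=cv2.connectedComponentsWithStats(m)
for j in range(1,k):print(s[j]+[250,80,0,0,0],c[j]+[250,80])
print(Ro.from_quat(bot.get_obs()["orientation"]).as_matrix()[:,1])
E
```

```text
t: 10.05
position: [431.9, -280.2, 168.4]
orientation: [-0.472, -0.512, 0.513, 0.501]
wrist_force: [-0.1, 1.1, 0.7]
grip_width: 55.2
t: 10.68
position: [474.1, -280.6, 143.7]
orientation: [-0.473, -0.513, 0.513, 0.501]
wrist_force: [2.9, -0.9, 2.6]
grip_width: 55.1
t: 11.05
position: [489.2, -279.5, 129.1]
orientation: [-0.472, -0.512, 0.514, 0.501]
wrist_force: [-4.5, 1.6, 11.5]
grip_width: 55.5
t 11.05 pos [ 489.187 -279.47   129.095] yaw 93.00374586483684 j6 -1.2622718969659688 F [-4.507  1.646 11.479] w 55.46382135471472
shares [-0.002 -0.003 -0.009] turn -0.005513934835146175
[318 138   6   9  19] [320.421 142.684]
[-0.032  0.027 -0.999]
```

```bash
python3 -m handwheel '0 0 0 0 1;0 0 0 0 1;0 0 0 0 1' 110; python3 -m handwheel '0 -.03 0 0 1;0 -.06 0 0 1;0 -.1 0 0 1; 0 -.1 0 0 1';python3 -m handwheel '0 -.08 0 0 1;0 -.16 0 0 1;0 -.3 0 0 1; 0 -.3 0 0 1';  python3 - <<'E'
from h import *
from rig import bot
need(bot,[492,-280,230],np.radians(93.5))
a=bot.capture("top")["img"];i=bot.capture("side")["img"];cv2.imwrite("pics/s10.png",i);cv2.imwrite("pics/t10.png",a)
h=cv2.cvtColor(i,cv2.COLOR_BGR2HSV);m=cv2.inRange(h,(5,180,90),(16,255,255))[:200,250:430]
k,l,s,c=cv2.connectedComponentsWithStats(m)
for j in range(1,k):print(s[j]+[250,0,0,0,0],c[j]+[250,0])
# ascii view of side, coarse: post bright/dark
g=cv2.cvtColor(i,cv2.COLOR_BGR2GRAY)[60:200:3,290:400:2]
for r in g:print("".join(" .:-=+*#%@"[int(x)*10//256] for x in r))
E
```

```text
t: 11.48
position: [488.8, -279.6, 130.9]
orientation: [-0.472, -0.512, 0.514, 0.501]
wrist_force: [-1.5, 2.9, 9.4]
grip_width: 52.9
t: 11.98
position: [490.4, -280.7, 161.9]
orientation: [-0.473, -0.512, 0.514, 0.5]
wrist_force: [0.3, -0.3, -3.7]
grip_width: 53.1
t: 12.48
position: [494.8, -283.7, 255.3]
orientation: [0.475, 0.514, -0.513, -0.498]
wrist_force: [0.8, 0.1, -4.0]
grip_width: 53.2
t 12.475 pos [ 494.814 -283.701  255.308] yaw 93.03897844107689 j6 -1.2654869885507034 F [ 0.796  0.134 -3.998] w 53.16035670709833
shares [0.011 0.085 0.007] turn -0.005122461765812147
[338  83   3   4   9] [339.111  84.333]
[329  85   3   2   5] [329.8  85.6]
[319  88   7  10  36] [322.278  93.139]
---------------*#*= ::.. .:.  -**********#*************
...:----------=***-.--:. ...  =***************###******
. ..----------====--=-.  ...  +##***************###****
 .  :---------==-.-=-:.....  .+##******************#***
    :---------==:.:::..  ..  .=====++****#****#********
    ----------==: ... . .....=============++**##**#****
    ----------==: ...  .... :====================+++***
   .++++
[... 1531 characters left out ...]
**********************=*****
****+****************:..-******************************
**++*****************:..-*********+********************
*++*************:.:--...=******************************
***************- ........-=+*******+--*****************
**************=  ..............:-==::=*******=:++:=****
*************=.............. .........:=+**=.    .+****
***=********+...............................     .=****
************:................ ..............   .....-+*
***********- . ................ .......... .   .... .=*
*************+=-.    .......... ..........     .... :**
********************=-:    . ...........       .... =*=
**************************=-:   ......  ..   ..   .:***
```

```bash
python3 -m handwheel '.08 0 -.03 0 1;.18 0 -.07 0 1;.28 0 -.11 0 1; .38 0 -.15 0 1; .38 0 -.15 0 1';python3 -m handwheel '0 0 0 0 1;0 0 0 0 1;0 0 0 0 1; 0 0 0 0 1;0 0 0 0 1' 20;  python3 - <<'E'
from h import *
from rig import bot
need(bot,[540,-170,255],np.radians(90))
a=bot.capture("top")["img"];i=bot.capture("side")["img"];cv2.imwrite("pics/s11.png",i);cv2.imwrite("pics/t11.png",a)
u,v=proj("side",[540,-170,200]);u=int(u);v=int(v);print(u,v)
g=cv2.cvtColor(i,cv2.COLOR_BGR2GRAY)[v-60:v+80:3,u-60:u+60:2]
for r in g:print("".join(" .:-=+*#%@"[int(x)*10//256] for x in r))
E
```

```text
t: 13.2
position: [531.4, -164.5, 251.1]
orientation: [-0.471, -0.512, 0.514, 0.501]
wrist_force: [0.4, 0.1, -3.6]
grip_width: 53.2
t: 13.82
position: [531.3, -164.7, 251.2]
orientation: [-0.471, -0.512, 0.514, 0.501]
wrist_force: [0.0, 0.2, -3.0]
grip_width: 52.8
t 13.825 pos [ 531.324 -164.688  251.179] yaw 93.09860065687181 j6 -1.481498108568004 F [ 0.019  0.233 -2.99 ] w 52.83842451745486
shares [-0.019 -0.014 -0.027] turn 0.03442889618746455
294 136
++++-........... .......... .   .   ....:-==================
+++:  ...................  ... .. .... .:-==================
+++-        ...........   ...... ... ...--===========-:::::-
+++-              ....   ..-=-.. ....  .=============:::::::
+++=                     .:=-..  ...   .++===========:::::::
+++=                   . :--:.   .. .  :+============:::::::
+++=.                  .:-=:..   .    .-++==========-:::::::
+++=                    .::....  .....=+++==========-:::::::
------=:.              ...:. .=+:...  =+++===============--:
--------------:...    .. ...  ......=++++============--=====
-------------------=--+-      :
[... 1525 characters left out ...]
**********-.......:..........
-=++***************************=********= . ......... ......
-:--:-=+*******************************+....................
--:--------=***************************=.   ................
+=++=---:----::-=**************************+=-.   ..........
::::--++----------:=******************************=-:   . ..
-**+:+=:--------:-.-******+*****************************+-: 
***=+=:---------:. -****************************************
**=+-----------:.. -*****************++*********************
*=+----:------:.   -****************************************
==-----------:.    -****************************************
=---:-------:.    :*=+****************+=+*******************
```

```bash
cat > w.py <<'E'
from h import *
from rig import bot
o=bot.get_obs();print("T",o["wrist_torque"],"F",o["wrist_force"],"w",o["grip_width"],"z",o["position"][2])
E
python3 w.py; python3 -m handwheel '0 .1 0 0 1;0 .2 0 0 1;0 .25 0 0 1; 0 .25 0 0 1' 20|head -2; python3 w.py; for i in 1; do python3 -m handwheel '0 0 0 0 -.24;0 0 0 0 -.24'|tail -1; python3 w.py;  python3 -m handwheel '0 0 0 0 -.27;0 0 0 0 -.27'|tail -1; python3 w.py; python3 -m handwheel '0 0 0 0 -.3;0 0 0 0 -.3'|tail -1; python3 w.py; done
```

```text
T [-0.047 -0.286  0.003] F [-0.257  0.811 -3.379] w 52.97960306120232 z 251.16642804672873
t: 14.42
position: [528.5, -162.5, 175.5]
T [-0.058 -0.321  0.002] F [-0.12  -0.617 -2.482] w 53.35677623756065 z 175.5185755887147
grip_width: 53.0
T [-0.071 -0.326  0.029] F [ 0.632 -0.052 -3.175] w 52.99198209861022 z 176.6737180122955
grip_width: 54.9
T [-0.04  -0.334 -0.008] F [-0.13   0.077 -3.881] w 54.87178103631244 z 177.20699815276572
grip_width: 55.5
T [-0.05  -0.657 -0.048] F [ 1.596 -0.271 -4.507] w 55.469553767892315 z 177.07002324554287
```

```bash
python3 -m handwheel '0 0 0 0 -.3;0 0 0 0 -.3'|tail -1; python3 w.py; python3 -m handwheel '0 0 0 0 -.3;0 0 0 0 -.3;0 0 0 0 -.3'|tail -1; python3 w.py; python3 - <<'E'
from h import *
from rig import bot
i=bot.capture("side")["img"];cv2.imwrite("pics/s12.png",i)
u,v=proj("side",[530,-165,120]);u=int(u);v=int(v);print(u,v)
g=cv2.cvtColor(i,cv2.COLOR_BGR2GRAY)[v-50:v+60:3,u-50:u+60:2]
for r in g:print("".join(" .:-=+*#%@"[int(x)*10//256] for x in r))
E
```

```text
grip_width: 55.7
T [-0.117 -0.138  0.008] F [-0.635  0.286 -2.944] w 55.65029970013235 z 176.9429146858037
grip_width: 55.7
T [-0.07  -0.124  0.024] F [ 0.035 -0.14  -3.313] w 55.65117601069573 z 176.91924312987663
297 169
--------****+******=.--:. ...   .+***++++++++++++++++++
---------=*********=:--..  ..   .**********++++++++++++
----.::::=*********+--:.  .. . .-*********#*******+++++
---::....=*******::==:.   .... :+**********************
--:=*++++*******+.:::......... =*****#*****************
-:=*+=++++*******..... :-:...:+****##*****+************
:=***************:.... .....  -***##**+****************
=*****###********-  .  .:.::. =**##*++*****************
******###********= .... ..-.. -*##*++******************
**+***###***++***+.......:+:  =##*++**********==*******
**==++***++==****+.......:++=:=+*+***********-.:+******
**=====+=+===*****#*-.  --+**++==***********-:-********
**=+====++++=*******+...--++*+*************=..-********
**=+++++++++=*******+ ..--+++*#*********##*:..=********
**==++++++++=*******+.. --++*#*********#**+...=********
**=+++++++++=+#***+***+-==+++********
[... 494 characters left out ...]
===+=-:-:   ................
-----------=************+-===++---*****+=:    .........
+------:----:***********+:------:-***********+=:.   ...
-----------:.+***********:::::::-***************#***=-.
---------:. .+*************+====**********************#
---------.. .+*************+++=+***********************
-------:.    +************+===+*********************#**
------:.    .+*****************************=***********
-----:.    .+******************+:.-+**************#****
----:.    :*******************+...:.=******************
:--:.    :***************+=**+...--:=*************#****
-::.    -********************: .:-::+******************
:..    -********************+  .--:-*******************
```

```bash
python3 - <<'E'
from h import *
a=proj("side",[530,-163,140]);b=proj("side",[530,-163,60]);print(a,b,np.degrees(np.arctan2(*(b-a))))
for t in(5,8,10):
    b=proj("side",[530-80*np.tan(np.radians(t)),-163,60]);print(t,b,np.degrees(np.arctan2(*(b-a))))
g=cv2.cvtColor(cv2.imread("pics/s12.png"),cv2.COLOR_BGR2GRAY).astype(int)
for v in range(158,192,4):print(v,g[v,286:318])
E
```

```text
[297.057 162.952] [296.489 191.373] -1.1461136213774596
5 [299.325 192.202] 4.4329132262479645
8 [301.05  192.706] 7.642312378562055
10 [302.215 193.047] 9.725627872109781
158 [172 137  76  25  30  31  29  27  48  86  98  99 116 131 136 134 139 145
 155 172 177 180 178 179 178 175 172 159 146 158 174 178]
162 [177 148  93  50  41  36  27  24  45  86 103 100 114 131 136 134 132 143
 166 177 177 177 177 176 177 177 176 175 175 178 179 175]
166 [177 177 179 179 179 166 137 120 115 119 121 120 124 130 134 136 133 134
 146 162 176 176 176 176 176 176 175 177 175 175 174 174]
170 [179 178 177 179 178 172 157 132 114 117 118 119 122 124 131 136 135 134
 132 123 137 164 173 174 176 175 174 175 173 173 171 172]
174 [177 178 178 178 174 170 168 157 135 117 117 119 119 120 124 133 137 135
 135 143 161 174 177 175 174 175 173 169 173 171 175 175]
178 [177 177 176 176 177 178 180 179 164 138 118 119 117 119 121 123 132 140
 135 135 144 163 174 174 170 170 169 171 173 176 170 139]
182 [175 174 180 178 178 178 177 177 175 155 126 116 117 120 120 121 124 131
 135 132 132 141 158 171 171 171 173 173 163 121  60  31]
186 [179 178 177 179 176 176 176 176 178 178 161 133 116 116 120 121 122 121
 128 131 133 132 143 160 172 171 159 124  59  26  32  35]
190 [179 177 176 177 174 175 177 175 174 174 174 156 128 116 116 115 117 118
 123 126 132 131 129 121 106  91  63  36  24  18  18  14]
```

```bash
cat > e.py <<'E'
from h import *
from rig import bot
i=bot.capture("side")["img"];cv2.imwrite("pics/s13.png",i)
p=bot.get_obs()["position"];V=[int(proj("side",p-[0,0,d])[1]) for d in (50,110)]
u0=int(proj("side",p-[0,0,80])[0])
g=cv2.GaussianBlur(cv2.cvtColor(i,cv2.COLOR_BGR2GRAY),(1,5),0).astype(float)
L=[]
for v in range(*V,2):
    r=g[v,u0-25:u0+25];d=np.diff(r);k=int(np.argmin(d));
    w=np.clip(-d[max(k-2,0):k+3],0,None);L.append((v,u0-25+.5+np.sum(w*np.arange(max(k-2,0),max(k-2,0)+len(w)))/w.sum()))
L=np.array(L)
m=np.polyfit(L[:,0],L[:,1],1);r=abs(L[:,1]-np.polyval(m,L[:,0]));ok=r<np.median(r)*2.5+.3;m=np.polyfit(L[ok,0],L[ok,1],1)
print("left edge slope deg",np.degrees(np.arctan(m[0])),ok.sum(),len(L),"vertical=-1",L[::4].round(1).tolist())
E
python3 e.py
python3 -m handwheel '0 0 0 0 -.31;0 0 0 0 -.31;0 0 0 0 -.31;0 0 0 0 -.31'|tail -1; python3 w.py; python3 e.py
```

```text
left edge slope deg 36.51006507154452 11 11 vertical=-1 [[167.0, 292.1], [175.0, 319.1], [183.0, 314.8]]
grip_width: 55.7
T [-0.094 -0.035  0.011] F [ 0.145  0.153 -3.366] w 55.744610025907804 z 176.93838631426289
left edge slope deg 49.09029760743533 11 11 vertical=-1 [[167.0, 291.6], [175.0, 318.8], [183.0, 314.8]]
```

```bash
sed -i 's/u0-25:u0+25/u0-12:u0+7/;s/u0-25+.5/u0-12+.5/' e.py; python3 e.py; python3 -m handwheel '0 0 0 0 1;0 0 0 0 1' 25|tail -1; python3 w.py; python3 e.py; python3 - <<'E'
from h import *
from rig import bot
need(bot,[638,-69,250],np.radians(90));print(Ro.from_quat(bot.get_obs()["orientation"]).as_matrix())
E
```

```text
left edge slope deg 12.251963465846512 11 11 vertical=-1 [[167.0, 291.5], [175.0, 293.3], [183.0, 294.6]]
grip_width: 55.7
T [-0.033 -0.116 -0.095] F [-0.721 -0.304 -3.258] w 55.74150041025386 z 176.94480945804509
left edge slope deg 11.673536281760384 10 11 vertical=-1 [[167.0, 291.6], [175.0, 293.4], [183.0, 294.6]]
t 16.8 pos [ 529.183 -162.572  176.942] yaw 93.12344662424626 j6 -1.4792595366571064 F [ 0.72   0.26  -3.647] w 55.131147607929094
shares [ 0.299 -0.247 -0.372] turn 0.034704962491625066
[[-0.054 -0.033 -0.998]
 [ 0.998  0.028 -0.055]
 [ 0.029 -0.999  0.031]]
```

```bash
python3 -m handwheel '0 .01 0 0 1;0 .02 0 0 1' 25|sed -n 2,4p; python3 w.py;  python3 -m handwheel '0 .01 0 0 1;0 .02 0 0 1' |sed -n 2,4p;  python3 w.py
```

```text
position: [528.9, -162.4, 170.7]
orientation: [-0.471, -0.512, 0.514, 0.501]
wrist_force: [-0.9, -0.7, -2.9]
T [-0.054 -0.108  0.008] F [-0.937 -0.733 -2.877] w 55.42630738997203 z 170.66292770091363
position: [528.6, -162.2, 164.3]
orientation: [-0.471, -0.512, 0.514, 0.501]
wrist_force: [0.2, -0.2, -3.2]
T [-0.063 -0.142 -0.075] F [ 0.247 -0.176 -3.196] w 55.46791412503669 z 164.31357423086286
```

```bash
python3 -m handwheel '0 .01 0 0 1;0 .02 0 0 1' 25|sed -n 2p; python3 w.py;  python3 -m handwheel '0 .01 0 0 1;0 .02 0 0 1' |sed -n 2p;  python3 w.py
```

```text
position: [531.4, -162.2, 161.2]
T [ 1.238 -0.385 -0.101] F [ 1.734  2.395 12.243] w 55.332295050864815 z 161.18389241657408
position: [535.8, -162.3, 160.0]
T [ 0.943 -0.451 -0.116] F [ 2.351  3.188 17.624] w 55.484300225716076 z 159.96568397177373
```

```bash
python3 -m handwheel '0 0 .03 0 1;0 -.002 .06 0 1;0 -.006 .095 0 1;0 -.01 .125 0 1;0 -.01 .125 0 1' 20|sed -n 2p; python3 w.py; python3 e.py
```

```text
position: [497.8, -164.7, 164.0]
T [ 0.486 -0.332  0.051] F [-0.101  1.732  5.059] w 55.456023217447594 z 164.00586841422128
left edge slope deg -2.4955279939334996 11 11 vertical=-1 [[175.0, 300.7], [183.0, 314.7], [191.0, 300.8]]
```

```bash
python3 -m handwheel '0 0 0 0 1;0 -.05 0 0 1;0 -.17 0 0 1;0 -.3 0 0 1;0 -.3 0 0 1' 45|sed -n 2p; python3 - <<'E'
from h import *
from rig import bot
need(bot,[638,-69,245],np.radians(90))
E
```

```text
position: [499.9, -167.2, 256.4]
t 19.1 pos [ 499.924 -167.208  256.362] yaw 93.35143908519434 j6 -1.474857251679418 F [ 0.421  0.658 -3.855] w 54.82994127923916
shares [ 0.299  0.041 -0.479] turn 0.03723821205771492
```

```bash
python3 -m handwheel '.07 0 -.11 .02 1;.15 0 -.23 .037 1;.23 0 -.35 .037 1;.299 0.03 -.479 .037 1;.299 .03 -.479 .037 1' |sed -n 2p;python3 -m handwheel '0 0 0 0 1;0 0 0 0 1'|sed -n 2p; python3 - <<'E'
from h import *
from rig import bot
need(bot,[638,-69,245],np.radians(90))
a=bot.capture("top")["img"];i=bot.capture("side")["img"];cv2.imwrite("pics/s14.png",i);cv2.imwrite("pics/t14.png",a)
p=bot.get_obs()["position"]
print(proj("side",p-[0,0,164]),proj("top",p-[0,0,164]))
mosaic("pics/m10.png",[(i,200,110,75,110),(a,270,105,58,110)],6)
E
python3 e.py
```

```text
position: [638.1, -67.2, 243.2]
position: [636.7, -67.7, 241.8]
t 19.975 pos [636.747 -67.667 241.832] yaw 90.04629457785933 j6 -1.694737762045373 F [-0.213  0.419 -2.82 ] w 54.78270437688378
shares [-0.004 -0.011 -0.004] turn 0.0005143841984369778
[234.01  196.879] [302.998 144.67 ]
left edge slope deg 9.427732145737593 12 12 vertical=-1 [[154.0, 220.6], [162.0, 221.9], [170.0, 223.3]]
```

View pics/m10.png

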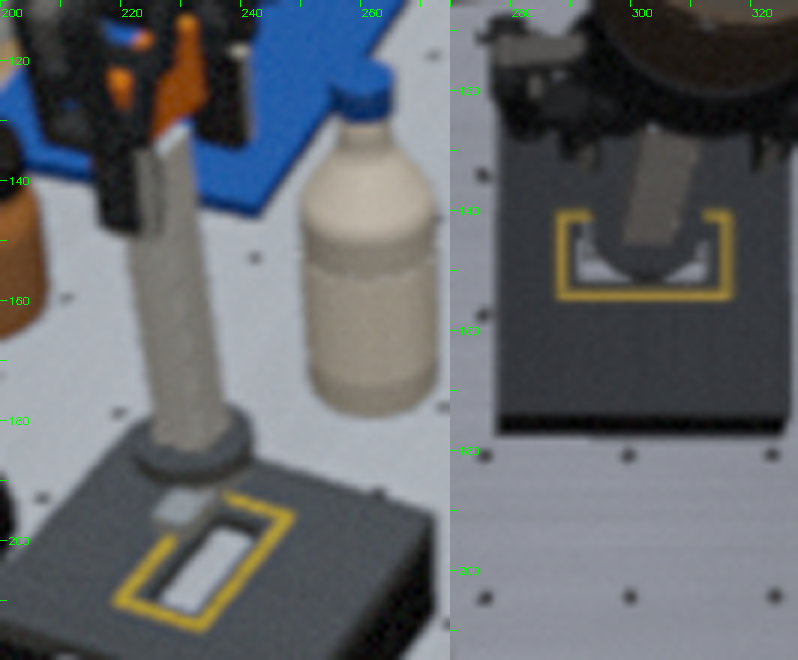

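```bash
python3 - <<'E'
from h import *
for n in("side","top"):
    a=proj(n,[637,-68,200]);b=proj(n,[637,-68,110]);print(n,a,b,np.degrees(np.arctan2(*(b-a))))
b=proj("side",[637-90*np.tan(.1),-68,110]);a=proj("side",[637,-68,200]);print(np.degrees(np.arctan2(*(b-a))))
b=proj("side",[637,-68-9,110]);print("ylean",np.degrees(np.arctan2(*(b-a))))
# top post points
T=lambda x,y:(270+(x-450)/6,105+y/6)
print("collar-top axis",atz("top",*T(649,236),110), "post upper",atz("top",*T(674,135),180),atz("top",*T(648,228),106))
print("slot via top",atz("top",*T((557+732)/2,(213+298)/2),52))
# side post axis points
S=lambda x,y:(200+x/6,110+y/6)
print("collar in side", S(193,440), proj("side",[637,-68,106]))
E
```

```text
side [230.36  151.524] [233.271 185.939] 4.833836510420419
top [305.931 130.957] [303.75  141.538] -11.646503131872446
10.559776911583942
ylean 8.752183656243519
collar-top axis [630.3   -66.545 110.   ] post upper [650.512 -72.429 180.   ] [634.536 -66.417 106.   ]
slot via top [637.014 -67.789  52.   ]
collar in side (232.16666666666666, 183.33333333333331) [233.393 187.383]
```

```bash
python3 -m handwheel '-.002 .03 -.013 0 1;-.003 .06 -.013 0 1;-.004 .08 -.014 0 1;-.004 .08 -.014 0 1' 40|sed -n 2p; python3 w.py; python3 -m handwheel '0 .012 0 0 1;0 .024 0 0 1;0 .024 0 0 1'|sed -n 2p; python3 w.py; python3 -m handwheel '0 .012 0 0 1;0 .018 0 0 1;0 .018 0 0 1'|sed -n 2p; python3 w.py
```

```text
position: [640.9, -68.4, 218.5]
T [-0.113 -0.056 -0.005] F [-0.271 -0.298 -2.693] w 54.770316963849865 z 218.45754410674425
position: [641.8, -68.3, 213.3]
T [ 0.187  0.123 -0.044] F [-0.246  0.259  5.089] w 55.28139889415796 z 213.25394848179934
position: [644.1, -68.2, 212.8]
T [0.499 0.389 0.014] F [-0.891  1.647 12.154] w 55.35693084882867 z 212.76327370825695
```

```bash
cat > asc.py <<'E'
import sys
from h import *
from rig import bot
n,u,v,w,hh=sys.argv[1],*map(int,sys.argv[2:6])
i=bot.capture(n)["img"];cv2.imwrite("pics/x.png",i)
H=cv2.cvtColor(i,cv2.COLOR_BGR2HSV)
print("   "+"".join(str((a//1)%10) for a in range(u,u+w)))
for y in range(v,v+hh):
    s=""
    for x in range(u,u+w):
        h,sa,va=map(int,H[y,x])
        s+= ("Y" if 15<h<35 and sa>90 and va>70 else "O" if 3<h<=15 and sa>150 and va>70 else "R" if (h<4 or h>172) and sa>130 and va>60 else "P" if 130<h<165 and sa>80 and va>30 else " .:-=+*#%@"[va*10//256])
    print(y%1000,s)
E
python3 asc.py side 212 168 46 44; python3 asc.py top 282 124 42 34
```

```text
2345678901234567890123456789012345678901234567
168 #######*+======+====+*################*+++++++
169 ########*=======+===+*################*+=+++++
170 ########*+===========+*###############*+=+++++
171 ########*+===========+*###############*+=+++++
172 ########*+===========+*##############**+==++++
173 ########*+===========+*###############*+====++
174 ########*+======+====+*################*=====+
175 #########*======++====*################*+=====
176 #########*+=====+=====*#################*+====
177 ########**+===========+*####*############*+===
178 ######*++++===========+*##################*+++
179 ######*++*+===========+*###################***
180 ########**=======+====+*######################
181 ########*========+====+*######################
182 #######*+-======+======*######################
183 ######*+---============+**###*################
184 #####*+----==============++**+*#####*#########
185 ####*+-----=============--====+###############
186 ###*+=------============------=++***##########
187 ##*+=------=============---------==+***#######
188 #*+=-------=======+=====-----
[... 2134 characters left out ...]
:::::-YY::-:::::::-------::::::::YY-::::::
144 :::::YYY::-:::::::-------::::::::YY-::::::
145 :::::-YY:==-:::::::::--::::::--::YY-::::::
146 :::::YYY:==-::::::::::::::::-==::YY-::::::
147 :::::-YY:==-::::::::::::::::-==::YY-::::::
148 :::::-YY:===--:::::::::::::--==::YY-::::::
149 :::::YYY:=++++-:::::::::::-+++=::YY-::::::
150 :::::YYY:=+++++-:...::.::-++++=::YY-::::::
151 :::::-YY:-======-:.....:-=====-::YY-::::::
152 :::::-YY:::::::::::::::::::-:::::YY-::::::
153 :::::-YYYYYYYYYYYYYYYYYYYYYYYYYYYYY-::::::
154 :::::-YYYYYYYYYYYYYYYYYYYYYYYYYYYYY:::::::
155 ::::::::::::::::::::::::::::::--::::::::::
156 ::::::::::::::::::::::::::::::::::::::::::
157 ::::::::::::::::::::::::::::::::::::::::::
```

```bash
python3 -m handwheel '0 -.01 0 0 1;0 -.01 .018 0 1;0 -.01 .018 0 1;0 .01 .018 0 1;0 .015 .018 0 1' |sed -n 2p; python3 w.py; python3 -m handwheel '0 .012 0 0 1;0 .024 0 0 1;0 .024 0 0 1'|sed -n 2p; python3 w.py
```

```text
position: [638.1, -68.1, 207.0]
T [-0.089  0.01  -0.015] F [ 0.422 -0.694 -3.046] w 55.34477088382847 z 206.96539832604623
position: [637.8, -68.0, 199.2]
T [-0.012 -0.026  0.038] F [ 0.66   0.978 -3.184] w 55.31240869811062 z 199.19593495957903
```

```bash
python3 -m handwheel '0 .01 0 0 1;0 .02 0 0 1;0 .025 0 0 1;0 .025 0 0 1' |sed -n 2p; python3 w.py; python3 -m handwheel '0 .01 0 0 1;0 .014 0 0 1;0 .014 0 0 1'|sed -n 2p; python3 w.py
```

```text
position: [638.2, -67.9, 193.0]
T [0.067 0.542 0.014] F [-0.455  0.642  3.446] w 55.04505738038803 z 193.03242743672408
position: [639.5, -67.9, 192.9]
T [0.528 1.1   0.04 ] F [-2.797  1.531 12.742] w 55.291769615761616 z 192.8942486846701
```

```bash
python3 -m handwheel '0 -.002 0 0 1;0 -.002 0 0 -.6;0 -.002 0 0 -1;0 -.002 0 0 -1;0 -.002 0 0 -1' 20|sed -n 2,5p; python3 w.py; python3 asc.py side 205 165 46 45;python3 asc.py top 282 124 42 34; python3 e.py
```

```text
position: [639.6, -68.0, 193.3]
orientation: [0.493, 0.505, -0.497, -0.505]
wrist_force: [0.9, 0.0, 0.6]
grip_width: 85.8
T [0.051 0.012 0.058] F [0.922 0.032 0.551] w 85.79565732686645 z 193.28212002279201
   5678901234567890123456789012345678901234567890
165 #######*- .....----===========+*#############*
166 #######*-... ..:----==========+*#############*
167 #######*=:.   .:----===========*#############*
168 ########*=-:. .:----===========*#############*
169 #########*+==-:--==============*#############*
170 ###########**++==++============*#############*
171 ###############**#*+===========+#############*
172 ##################*+===========+*############*
173 ##################*+===========+*############*
174 ##################*+===========+*#############
175 ##################*+===========+*#############
176 ##################*+===========+*#############
177 ##################*+===========+*#############
178 #############*++*#*+===========+*#############
179 #############*+****+============*#############
180 ##############***+==============*#############
181 ###############*+--====
[... 2500 characters left out ...]
-:::::::::::::::::==::YY-::::::
146 :::::-YY:==-:::::::::::::::::+=::YY-::::::
147 :::::YYY:==:::::::::::::::::-+=::YY-::::::
148 :::::-YY:==-::::::::::::::::-+=::YY-::::::
149 :::::-YY:==-::::::::::::::::=+=::YY-::::::
150 :::::YYY:==-.:::::::::::::::=+=::YY-::::::
151 :::::YYY:---::::::::::::::::-=-::YY-::::::
152 :::::-YY:::::::::::::::::.:::::::YY-::::::
153 :::::-YYYYYYYYYY::::::::YYYYYYYYYYY-::::::
154 :::::-YYYYYYYYYYY......YYYYYYYYYYYY:::::::
155 ::::::::::::::::::....::::::::---:::::::::
156 ::::::::::::::::::::::::::::::::::::::::::
157 ::::::::::::::::::::::::::::::::::::::::::
left edge slope deg 36.95169831207122 10 11 vertical=-1 [[173.0, 223.6], [181.0, 221.1], [189.0, 236.9]]
```

```bash
python3 -m handwheel '0 0 0 0 -1;0 0 0 0 .2;0 0 0 0 1;0 0 0 0 1;0 0 0 0 1' 35|sed -n 2,5p; python3 w.py;  python3 -m handwheel '0 0 0 -.1 1;0 0 0 -.2 1;0 0 0 -.3 1;0 0 0 -.4 1;0 0 0 -.5 1' |sed -n 2,5p; python3 w.py
```

```text
position: [639.6, -67.8, 193.6]
orientation: [0.493, 0.506, -0.497, -0.504]
wrist_force: [-0.7, 1.5, 0.1]
grip_width: 55.4
T [ 0.293  0.079 -0.01 ] F [-0.72   1.48   0.133] w 55.44254547093779 z 193.64505798388842
position: [638.8, -69.1, 193.7]
orientation: [0.263, 0.66, -0.649, -0.271]
wrist_force: [-1.2, -2.0, 1.0]
grip_width: 55.7
T [-1.006  0.519 -0.036] F [-1.246 -2.047  0.964] w 55.65073628891213 z 193.72875062994146
```

```bash
python3 - <<'E'
from h import *
from rig import bot
need(bot,[638,-68,193],np.radians(0));print(Ro.from_quat(bot.get_obs()["orientation"]).as_matrix())
E
```

```text
t 25.375 pos [638.765 -69.141 193.729] yaw 135.569500252315 j6 -0.9012495063242077 F [-1.246 -2.047  0.964] w 55.65073628891213
shares [ 0.004  0.003 -0.001] turn -0.49367221941872214
[[-0.714 -0.005 -0.7  ]
 [ 0.7    0.018 -0.714]
 [ 0.016 -1.    -0.009]]
```

```bash
python3 -m handwheel '0 0 0 -.11 1;0 0 0 -.22 1;0 0 0 -.33 1;0 0 0 -.43 1;0 0 0 -.5 1' |sed -n 2,5p; python3 -m handwheel '0 0 0 0 1;0 0 0 0 1' |sed -n 2,5p;python3 w.py;python3 - <<'E'
from h import *
from rig import bot
need(bot,[638,-68,193],np.radians(0));print(Ro.from_quat(bot.get_obs()["orientation"]).as_matrix())
E
python3 asc.py side 205 120 46 90
```

```text
position: [638.4, -70.2, 193.5]
orientation: [-0.007, 0.713, -0.701, 0.003]
wrist_force: [0.1, -1.1, 0.1]
grip_width: 55.5
position: [638.4, -70.5, 193.5]
orientation: [-0.006, 0.713, -0.701, 0.002]
wrist_force: [-0.8, -1.3, 1.0]
grip_width: 55.7
T [-0.664 -0.075 -0.022] F [-0.844 -1.279  0.961] w 55.669667568653566 z 193.51939309706611
t 26.25 pos [638.416 -70.463 193.519] yaw -179.3255785591746 j6 -0.11361617825182146 F [-0.844 -1.279  0.961] w 55.669667568653566
shares [ 0.001  0.002 -0.008] turn 0.0074935715647269615
[[-1.    -0.006  0.012]
 [-0.012  0.016 -1.   ]
 [ 0.006 -1.    -0.016]]
   5678901234567890123456789012345678901234567890
120 ...-++-............... ...... ..........:-====
121 ...-++=:.. ..................... .......:--===
122 ...:=*+=:................::....... ......::---
123 ....-+*+=. ...   .... ....................::::
124 ....-+**+: . .. ............... ...... ..:::::
125 . ..:+**=: ... .................. ... ..-=-:::
126 ....:=*+-.  .. .......... ........... .:=*+-::
127 ..  .-++-...   .. ................. . .:=**=::
128 .....:==:....  ......  ......... .. ..
[... 3439 characters left out ...]
---------------=============---YYYY--
197 *+=---------------------============----YYYY--
198 *=-----------------------==========-----YYY---
199 +------------------------==========-----YY----
200 --------------------------========-----:------
201 --------------------::--------===-----:::-----
202 -------------------=Y-:--------------::::-----
203 ------------------=YYY::------------::::------
204 ------------------YYY-::::-------:::::::------
205 -----------------YYYY::..::::::::::.:::-------
206 ----------------YYYY-::....:.:.:::::::--------
207 ---------------YYYY--:::::::::::YYY-----------
208 --------------=YYY--::-===-----YYYY-----------
209 --------------YYYY-::-+***+==-=YYY------------
```

```bash
python3 -m handwheel '0 0 0 0 -.6;0 0 0 0 -1;0 0 0 0 -1' |sed -n 2,5p;python3 -m handwheel '0 -.05 0 0 -1;0 -.15 0 0 -1;0 -.3 0 0 -1;0 -.4 0 0 -1;0 -.4 0 0 -1' |sed -n 2,5p;python3 - <<'E'
from h import *
from rig import bot
# fin estimate: console centre from top
for psi in(-11.7,):
    c=np.cos(np.radians(psi));s=np.sin(np.radians(psi));o=atz("top",159.7,235.4,45)
    P=lambda x,y,z:np.array([o[0]+c*x-s*y,o[1]+s*x+c*y,z])
    print("fin",P(40-58,0,126),proj("top",P(40-58,0,136)),"hinge",P(40,0,46),"tip",P(-15,0,80))
need(bot,P(-18,0,300),np.radians(78.3))
E
python3 asc.py side 205 120 46 90; python3 asc.py top 280 116 46 44
```

```text
position: [638.5, -70.2, 193.6]
orientation: [-0.006, 0.713, -0.701, 0.002]
wrist_force: [-0.5, -0.1, -0.1]
grip_width: 85.3
position: [640.4, -72.3, 318.4]
orientation: [-0.003, 0.713, -0.701, 0.005]
wrist_force: [-0.4, 0.8, 0.5]
grip_width: 85.2
fin [406.9   281.356 126.   ] [149.062 240.023] hinge [463.695 269.594  46.   ] tip [409.837 280.747  80.   ]
t 27.3 pos [640.402 -72.254 318.36 ] yaw -179.2975086299191 j6 -0.11540417819573633 F [-0.391  0.796  0.549] w 85.19818429179838
shares [ 0.764  0.079 -1.187] turn -0.8621945403324345
   5678901234567890123456789012345678901234567890
120 **********************************************
121 **********************************************
122 **********************************************
123 **********************************************
124 **********************************************
125 **********************************************
126 **********************************************
127 **********************************************
128 **********************************************
129 *********************************************
[... 5675 characters left out ...]
Y:=+*+=:::::::::::::......YY:...:::::
147 :::::::-YY:=+++=:::::::::::::::::::YY:::::::::
148 :::::::YYY:=+**=:::::::::::::::::::YY-::::::::
149 :::::::YYY:=+*+=-::::::::::::::::::YY-::::::::
150 :::::::-YY:=+++=:::::::::::::::::::YY-::::::::
151 :::::::-YY:-====-::::::::::::::::::YY-::::::::
152 :::::::-YY:::::::::::::::::::::::::YY-::::::::
153 :::::::-YYYYYYYYYY:.:::::::::::YYYYYY-::::::::
154 :::::::-YYYYYYYYYYY::::::::::.YYYYYYY:::::::::
155 ::::::::::::::::::::...::::...::::::::::::::::
156 ::::::::::::::::::::::......::::::::::::::::::
157 ::::::::::::::::::::::::::::::::::::::::::::::
158 ::::::::::::::::::::::::::::::::::::::::::::::
159 ::::::::::::::::::::::::::::::::::::::::::::::
```

```bash
python3 -m handwheel '.08 0 -.12 -.09 -1;.16 0 -.25 -.19 -1;.25 0 -.39 -.3 -1;.34 0 -.53 -.4 -1;.38 0 -.6 -.45 -1' |sed -n 2,3p;python3 - <<'E'
from h import *
from rig import bot
need(bot,[407,281.4,260],np.radians(78))
E
```

```text
position: [520.9, 108.1, 316.9]
orientation: [-0.251, 0.668, -0.655, 0.25]
t 28.025 pos [520.933 108.054 316.894] yaw -138.53015973929186 j6 0.2293580155892974 F [ 0.4    0.357 -0.099] w 85.78593951503855
shares [-0.097  0.202 -0.681] turn -0.4058906637699099
```

```bash
python3 -m handwheel '-.02 0.03 -.17 -.1 -1;-.04 .06 -.34 -.2 -1;-.07 .1 -.5 -.3 -1;-.097 .15 -.681 -.4 -1;-.097 .15 -.681 -.406 -1' |sed -n 2,3p;python3 - <<'E'
from h import *
from rig import bot
need(bot,[407,281.4,129],np.radians(78))
E
python3 asc.py side 212 320 60 60; python3 asc.py top 128 212 46 50
```

```text
position: [404.6, 282.7, 273.5]
orientation: [-0.447, 0.554, -0.542, 0.447]
t 28.65 pos [404.618 282.667 273.46 ] yaw -101.65487489221266 j6 0.4449319854122337 F [-0.011 -0.266 -0.918] w 84.96075047542342
shares [0.008 0.481 0.015] turn 0.0038347234198593265
   234567890123456789012345678901234567890123456789012345678901
320 ####*###**#****####***==+**#####*###########################
321 ##***#####***#*###*#*+-:+**########*########################
322 ###**#**##****#######*+=+*###################*####*#########
323 #**#######***####*###****###*####*##########################
324 *#*#####****#*##*####****###################################
325 **######****###**###**#R#**####*############################
326 #######****########**#RRR##*################################
327 ######***######*##**#RRRRRR#**##############################
328 ######*****######**#RRRRRRRR##*#############################
329 #####*#*#####*###*#RRRRRRRRRRR#**###########################
330 #####**######*##*#RRRRRRRRRRRRR##*#################**#######
331 ######*########*#RRRRRRRRRRRRRRRR#################*++*####
[... 5022 characters left out ...]
------------------=RRRRR....:--------
249 ++***+=---==---------------------:::::--------
250 *****+=--=++=-----------------------:---------
251 *****+=-=+*+=---------------------------------
252 +++**+=-+***+=--------------------------------
253 =:=++=--+***+=--------------------------------
254 =-=++=--=+++=---------------------------------
255 *++*+=---==-----------------------------------
256 ****+=--------------------------------=++=----
257 *****==-------------------------------YYYYY---
258 *****++====--------------------------=YYYYY=--
259 ********+++====----------------------=YYYYY=--
260 ***********+++++====-----------------=YYYYY---
261 ***************+++++=====-------------=YYY=---
```

```bash
python3 - <<'E'
from h import *
i=cv2.imread("pics/top0.png")
H=cv2.cvtColor(i,cv2.COLOR_BGR2HSV)
print("    "+"".join(str(a%10) for a in range(136,176)))
for y in range(210,256):print(y,"".join((chr(65+H[y,x,2]//10) if (H[y,x,0]<5 or H[y,x,0]>170) and H[y,x,1]>120 else ".") for x in range(136,176)))
print("fin base edge",atz("top",153.3,241.2,102))
j=cv2.imread("pics/side0.png");H=cv2.cvtColor(j,cv2.COLOR_BGR2HSV)
print("    "+"".join(str(a%10) for a in range(236,268)))
for y in range(332,364):print(y,"".join(chr(65+H[y,x,2]//10) for x in range(236,268)))
E
```

```text
6789012345678901234567890123456789012345
210 ........................................
211 ........................................
212 ........................................
213 ........................................
214 ............NNLJH.......................
215 ............PQQQOMKJIH..................
216 ...........NQRRRRQQQONLKJI..............
217 ...........PRRRRRRRRRRQQQONLKJI.........
218 ...........PRRRRRRRRRRRRRRRQQQOJ........
219 ...........PRRRRRRRRRRRRRRRRRRQLGE......
220 ..........NQRRRRRRRRRRRRRRRRRRQKGFE.....
221 ..........PRRRRRRRRRRRRRRRRRRROJFFFE....
222 ..........PRRRRRRRRRRRRRRRRRRRMHFFFE....
223 ..........PRRRRRRRRRRRRRRRRRRQLGFFF.....
224 .........NQRRRRRRRRRRRRRRRRRRQKGFFF.....
225 .........PRRRRRRRRRRRRRRRRRRROJFFFG.....
226 .........PRRRRRRRRRRRRRRRRRRRNIFFF......
227 .........PRRRRRRRRRRRRRRRRRRQLHFFF......
228 ........NQRRRRRRRRRRRRRRRRRRQKGFFF......
229 ........PRRRRRRRRRRRRRRRRRRROJFFFF......
230 ........PRRRRRRRRRRRRRRRRRRQNIFFFF......
231 ........PRRRRRRRRRRRRRRRRRRQLHFFF.......
232 .......NQRRRRRRRRRRRRRRRRRRQKGFFF.......
233 .......PRRRQQQRRRRRR
[... 1571 characters left out ...]
5 TTTTTTTTTROLKKKKKKLNQQNMQTTTTTSS
346 TTTTTTTTTROLKLKKKKKKMMLLQTTTTTTT
347 TTTTTTTTTROKKKKKKKKKLKKLQTTTTTTT
348 TTTTTTTTTROLKKKKKKKKKKKLOSTTTTTS
349 TTTTTTTTTSPLKKKKKKKKKKLLORTTTTTR
350 TTTTTTTTTSQNLKKKKKKKLKLLORTTTTRO
351 TTTTTTTTTTSRNLKKKKKKKKKLOSTTTRPM
352 TTTTTTTTTTTTSQNLKKKKKKKLORTTRPLK
353 TTTTTTTTTTTTTSROMKKKKLLKNRTSPMKK
354 TTTTTTTTTTTTTTTSQNLKKKKLORSQMKKK
355 TTTTTTTTTTTTTTTTSROMKLLNQSQMKKKK
356 TTTTTTTTTTTTTTTTTTSPNLMPRRNKKLKL
357 RTTTTTTTTTTTTTTTTTTSRPQRQOLKKKLK
358 NQSTTTTTTTTTTTTTTTTTTSSROLKKKKKK
359 LMPRTTTTTTTTTTTTTTTTTTROLKKKLKKL
360 KKLNQSTTTTTTTTTTTTTTTROMKLKKKKKK
361 KKKLMPSTTTTTTTTTTTTTSPMKKKKKKKKK
362 KKKKKLORSTTTTTTTTTTRPMKKKLKKKKKL
363 LKKKKKLNQSTTTTTTTTSOMKKKKKLKKKKK
```

```bash
python3 - <<'E'
from h import *
from rig import bot
f=atz("top",147.3,239.1,136);print("fin",f)
q=[atz("top",*p,102) for p in((148,213.8),(141,244.7),(159.5,248),(166.7,217.5))]
print(q,np.mean(q,0))
for a,b in((1,0),(2,3)):d=q[b]-q[a];print(np.degrees(np.arctan2(d[1],d[0])),np.linalg.norm(d))
for a,b in((2,1),(3,0)):d=q[b]-q[a];print(np.degrees(np.arctan2(d[1],d[0]))-90,np.linalg.norm(d))
need(bot,[*f[:2],129],np.radians(78))
E
```

```text
fin [408.983 285.34  136.   ]
[array([469.981, 293.525, 102.   ]), array([398.792, 307.601, 102.   ]), array([390.983, 265.053, 102.   ]), array([461.115, 250.157, 102.   ])] [430.218 279.084 102.   ]
-11.185146587295991 72.56734905948103
-11.991166681016734 71.6966328244024
-10.400530744635233 43.258887204065935
-11.554618014952368 44.264325210568515
t 28.75 pos [406.542 281.151 274.783] yaw -101.93244784991688 j6 0.44436658113574584 F [-0.57  -0.439  0.045] w 85.57371191880443
shares [-0.009  0.486  0.011] turn 0.0007505794453682786
```

```bash
python3 -m handwheel '-.008 .13 .01 0 -1;-.008 .27 .01 0 -1;-.008 .4 .01 0 -1;-.008 .46 .01 0 -1;-.008 .486 .01 0 -1' |sed -n 2,4p; python3 - <<'E'
from h import *
from rig import bot
need(bot,[408.8,284.4,129],np.radians(78.5));print(Ro.from_quat(bot.get_obs()["orientation"]).as_matrix())
E
python3 -m handwheel '0 0 0 0 .3;0 0 0 0 1;0 0 0 0 1;0 0 0 0 1;0 0 0 0 1' 30;
```

```text
position: [409.2, 283.6, 127.9]
orientation: [-0.444, 0.555, -0.544, 0.445]
wrist_force: [-0.4, -0.2, 0.8]
t 29.375 pos [409.175 283.589 127.931] yaw -102.08295385842976 j6 0.45128813723000955 F [-0.42  -0.207  0.76 ] w 85.41256969697055
shares [-0.002 -0.004 -0.002] turn -0.006477265093663694
[[-0.209 -0.01   0.978]
 [-0.978  0.013 -0.209]
 [-0.01  -1.    -0.012]]
t: 30.0
position: [409.3, 282.4, 129.2]
orientation: [-0.445, 0.555, -0.545, 0.445]
wrist_force: [0.3, -6.1, 5.1]
grip_width: 44.8
```

```bash
python3 -m handwheel '0 0 0 0 1;0 0 0 0 1;0 0 0 0 1';
```

```text
t: 30.38
position: [409.4, 282.4, 129.4]
orientation: [-0.445, 0.555, -0.545, 0.445]
wrist_force: [0.4, -2.7, 0.3]
grip_width: 44.8
```

```bash
python3 -m handwheel '0 0 0 0 -1;0 0 0 0 -1;0 -.02 0 0 -1;0 -.04 0 0 -1'|sed -n 2p; python3 - <<'E'
from h import *
from rig import bot
f=atz("top",147.3,239.1,147);q=[atz("top",*p,113) for p in((148,213.8),(141,244.7),(159.5,248),(166.7,217.5))]
c=np.mean(q,0);print(f,c,"fin from roof",c+[-22*.98,22*.2,0],"hinge",c+[36*.98,-36*.2,0])
for p,r in(((148,213.8),(234,325)),((141,244.7),(216.5,343.5)),((159.5,248),(251,367.5)),((166.7,217.5),(269,347))):print(tri(p,r))
need(bot,[*(f[:2]*.5+(c+[-22*.98,22*.2,0])[:2]*.5),140],np.radians(78.5))
E
```

```text
position: [409.6, 282.5, 141.9]
[408.157 282.691 147.   ] [429.223 276.565 113.   ] fin from roof [407.663 280.965 113.   ] hinge [464.503 269.365 113.   ]
(array([453.857, 276.925, 156.289]), np.float64(19.78482999279153))
(array([422.229, 306.509, 157.776]), np.float64(59.19977776622978))
(array([404.448, 277.585,  63.963]), np.float64(23.863017431996248))
(array([433.315, 246.689,  78.769]), np.float64(62.34084155912997))
t 30.875 pos [409.584 282.509 141.92 ] yaw -102.04663500629712 j6 0.45077993111154885 F [-0.31   1.054 -0.371] w 85.13381227016511
shares [ 0.003  0.006 -0.005] turn -0.006073722292190571
```

```bash
python3 -m handwheel '0.002 .005 -.004 0 -1;0.002 .005 -.004 0 1;.002 .005 -.004 0 1;.002 .005 -.004 0 1;.002 .005 -.004 0 1' 30;python3 -m handwheel '0 0 0 0 1;0 0 0 0 1;0 0 0 0 1';
```

```text
t: 31.5
position: [408.3, 282.2, 140.3]
orientation: [-0.445, 0.555, -0.545, 0.445]
wrist_force: [-0.3, -0.2, -0.3]
grip_width: 12.0
t: 31.88
position: [408.4, 282.5, 140.4]
orientation: [-0.445, 0.555, -0.545, 0.445]
wrist_force: [-0.3, 1.1, 0.7]
grip_width: 7.3
```

```bash
python3 -m handwheel '0 -.018 .028 0 1;0 -.033 .057 0 1;0 -.045 .088 0 1;0 -.054 .119 0 1;0 -.06 .151 0 1' 20;python3 -m handwheel '0 -.006 .033 0 1;0 -.003 .066 0 1; 0 .003 .099 0 1;0 .014 .131 0 1;0 .027 .162 0 1'; python3 asc.py side 205 300 60 75
```

```text
t: 32.5
position: [451.9, 272.9, 157.7]
orientation: [-0.445, 0.556, -0.544, 0.444]
wrist_force: [-3.0, 4.3, 0.7]
grip_width: 7.8
t: 33.12
position: [500.8, 262.3, 151.0]
orientation: [-0.445, 0.555, -0.545, 0.445]
wrist_force: [-0.8, -0.6, 10.1]
grip_width: 7.6
   567890123456789012345678901234567890123456789012345678901234
300 :::::::::::::::::::::::::::.::::::::::::::::::........:.:-+*
301 ::::::::::::::::::::::::::::::::::::::::::::.:........:::=**
302 :::::::::::::.:::::::::::::::::::::::::::::..........:::=***
303 ::::::::::::::::::::::::::::::::::::::::::::..........:-+***
304 :::::::::::::::::::::::.:::::::.::::.::::::.........:::=****
305 :::::::::::::::::::::::::::::::::.:::::::.:..........:=*****
306 ::::::::.::::::::::::::..:::::::::::::::::.........::=+*****
307 ::::::::::::::::::::::::::::::::::::::.:::.........:-+******
308 :::::::::::::::::::::::::::::::::::::.::..........:-+*******
309 ::::::::::::::::::::::::::::::::::::::::.........:-+********
310 :::::::::::::::::::::.::::::::::::::::..........:-+*********
311 ::::::::::::::::::::::::::::::::::.::::.......::=+****
[... 3401 characters left out ...]
. .  .:-=================+++++=-----=+============
365 =========-:.. .:-==================++++=-----=+++===========
366 ==========--:.:-===================++++=----=+++============
367 ============---====================+++++=--=++++============
368 ====================================+++++++++++=============
369 ====================================+++++++++++=============
370 ======================================+++++++===============
371 ========================================++==================
372 ============================================================
373 -===========================================================
374 :-==========================================================
```

```bash
python3 -m handwheel '0 .01 .015 0 1;0 .022 .033 0 1;0 .04 .05 0 1;0 .04 .05 0 -.3;0 .04 .05 0 -.6' 20;python3 -m handwheel '0 0 0 0 -.6;0 -.1 0 0 -.6; 0 -.25 0 0 0;0 -.4 -.1 0 1;0 -.4 -.2 0 1';python3 -m handwheel '0 0 -.1 0 1;0 0 -.2 0 1;0 0 -.25 0 1;0 0 -.25 0 1';python3 asc.py top 132 210 48 44; python3 asc.py side 190 310 75 65
```

```text
t: 33.8
position: [516.2, 258.6, 137.8]
orientation: [-0.445, 0.555, -0.545, 0.444]
wrist_force: [0.4, -0.9, -0.3]
grip_width: 43.3
t: 34.42
position: [459.4, 271.2, 262.4]
orientation: [-0.442, 0.555, -0.545, 0.447]
wrist_force: [-0.8, 0.4, -0.0]
grip_width: 14.1
t: 34.92
position: [385.6, 287.2, 263.0]
orientation: [-0.442, 0.554, -0.544, 0.448]
wrist_force: [0.4, 0.3, 0.1]
grip_width: -0.0
   234567890123456789012345678901234567890123456789
210 ************=-=RRRRRRRRRRRRRRRRRRRRRR::::R-++++*
211 ***********+=-=RRRRRRRRRRRRRRRRRRRRRR:::::--==++
212 ***********+=-RRRRRRRRRRRRRRRRRRRRRRR:::::------
213 ***********=--RRRRRRRRRRRRRRRRRRRRRR::::::------
214 ***********=-=RRRRRRRRRRRRRRRRRRRRRR::::::------
215 ***********=-=RRRRRRRRRRRRRRRRRRRRRR::::::------
216 **********+=-+RRRRRRRRRRRRRRRRRRRRRR::::::------
217 **********=--+RRRRRRRRRRRRRRRRRRRRRR::::::------
218 **********=--+RRRRRRRRRRRRRRRRRRRRRR::::..::----
219 **********=----==RRRRRRRRRRRRRRRRRR:::::...:----
220 *********+=--------==+RRRRRRRRRRRRR::::....:----
221 *********=--------------==+RRRRRRRRR::.....:----
222 *********+--
[... 6258 characters left out ...]
===========-:.:===================++***+----=+*++===========
367 #######*+==================---==================+++***+=-==+**+============
368 #######*+=========================================++***++++**++============
369 #######*+=============+===========================++*********+=============
370 ########*--=========================================++*****++==============
371 ########*=---=============+===========================+++++====+===========
372 ########*=-:--==================================================+==========
373 ########*=-::--===================================================+========
374 ########*+-:::---=================================================+========
```

```bash
python3 - <<'E'
from h import *
from rig import bot
print("tip",tri((153,240.3),(252.5,357.5)),atz("top",153,240.3,91))
need(bot,[380,286.6,102],np.radians(78.5));need(bot,[425.3,277.4,102])
E
python3 -m handwheel '0 .1 -.015 0 1;0 .25 -.018 0 1;0 .4 -.018 0 1;0 .5 -.018 0 1;0 .53 -.018 0 1'
```

```text
tip (array([410.054, 281.653,  98.163]), np.float64(2.260269287668356)) [409.501 282.915  91.   ]
t 35.025 pos [386.549 287.055 262.834] yaw -102.03017330333003 j6 0.39567743694018975 F [ 0.251 -0.685 -0.285] w -0.09720250146526982
shares [ 0.014  0.536 -0.018] turn -0.005890814481444471
t 35.025 pos [386.549 287.055 262.834] yaw -102.03017330333003 j6 0.39567743694018975 F [ 0.251 -0.685 -0.285] w -0.09720250146526982
shares [0.012 0.535 0.136] turn None
t: 35.65
position: [381.0, 289.7, 101.8]
orientation: [-0.443, 0.554, -0.546, 0.446]
wrist_force: [0.3, 0.3, 1.2]
grip_width: -0.1
```

```bash
python3 -m handwheel '.01 0 .03 0 1;.01 0 .06 0 1;.01 0 .09 0 1;.01 0 .12 0 1;.01 0 .14 0 1';python3 -m handwheel '0 0 .01 0 1;0 0 .015 0 1;0 0 .015 0 1';python3 w.py; python3 asc.py side 215 345 50 30
```

```text
t: 36.28
position: [422.2, 277.9, 101.8]
orientation: [-0.443, 0.554, -0.546, 0.446]
wrist_force: [-0.7, 0.4, 0.7]
grip_width: 0.0
t: 36.65
position: [423.7, 277.3, 101.4]
orientation: [-0.444, 0.556, -0.545, 0.444]
wrist_force: [-13.4, 5.5, 4.6]
grip_width: 0.2
T [1.816 3.936 0.1  ] F [-13.366   5.459   4.627] w 0.19987704027301648 z 101.403252511176
   56789012345678901234567890123456789012345678901234
345 :.:-------::................   .. ..--:.:=========
346 .::------::::::..............     .:++=-:-========
347 ::-------::::--::...............  .:=++-:-======-=
348 :-===---:.::-----::..........      .:---:-======-=
349 :-====--:...:--=-:::......... . ...:::----======--
350 :---==-::.....:--:........... .. ..--:--:-=======-
351 :------:.......::.............. ..:-::--:-========
352 ::----:::.... ...... .........  .:---:---=========
353 R::-::.......   .. ... . ..... ..---::---=========
354 RR-::......... ..... .  ..... ..:----:--==========
355 RRRR:.............. .. ....... .:----::-==========
356 RRRRR:...... .   . ..  .... ....:----:--==========
357 RRRRRR...  . .     .  .. .. 
[... 257 characters left out ...]
================+=-:..:---==============
363 .......-=================+++==----==+++===========
364 .. . .:==================+++======+++++===========
365 :.. .:-=================++*++==++++++++===========
366 =-:.:-==================+++++==++++++++===========
367 ===--====================+**++++++*+++============
368 =========================++*+++++**++=============
369 ==========================++**+*+*+++=============
370 ===========================++++++++===============
371 =============================++++=================
372 ==================================================
373 ==================================================
374 ==================================================
```

```bash
python3 -m handwheel '0 0 -.03 0 1;0 0 -.1 0 1;0 -.1 -.15 0 1;0 -.3 -.15 0 1;0 -.5 -.15 0 1'; python3 asc.py side 215 330 50 45; python3 asc.py top 140 212 35 35
```

```text
t: 37.33
position: [380.9, 284.6, 253.5]
orientation: [-0.444, 0.555, -0.545, 0.444]
wrist_force: [0.8, 2.0, 0.2]
grip_width: 0.2
   56789012345678901234567890123456789012345678901234
330 RRRRRRRRRRRRRRRRRRRRRRRR=+*#######################
331 RRRRRRRRRRRRRRRRRRRRRRR===++*##################*++
332 RRRRRRRRRRRRRRRRRRRRRRR=====+*################*+--
333 RRRRRRRRRRRRRRRRRRRRRRR======++*###############*==
334 RRRRRRRRRRRRRRRRRRRRRRR========+**##############*#
335 RRRRRRRRRRRRRRRRRRRRORR=========++*###############
336 RRRRRRRRRRRRRRRRRRRRRRR=====+=====+*##############
337 RRRRRRRRRRR+RRRRRRRRRRR==+=========++*############
338 RRRRRRRRRR*===RRRRRRRRR-==+==========+*###########
339 RRRRRRRRR*++===RRRRRRRR:-=============++*#########
340 RRRRRRRR*++======RRRRRR:.:-=============+*########
341 RRRRRRR*+=====+===RRRRR...:==============++*######
342 RRRRRRR======++=-:RRRRR...:-===============+*#####
343 RRRRRR==========:...RR.. .:=================+**###
344 RRRRRR======+==-.......:.:-===================+*##
345 RRRRRR===+====-.....:-=========================++*
346 RRRRRR====+==-.....:-++++++=====
[... 2297 characters left out ...]
====----------------
230 -------------------:---------------
231 -------------------:==-------------
232 ---------------==--:===------------
233 --------------===----===-----------
234 --------------====---===-----------
235 --------------====---===-----------
236 --------------==========-----------
237 --------------=========------------
238 ---------------=======-------------
239 ----------------=====--------------
240 -----------------------------------
241 -----------------------------------
242 -----------------------------------
243 :.::-------------------------------
244    ..:-----------------------------
245    ..:-:...::::--------------------
246  ....:-:........:------------------
```

```bash
python3 -m handwheel '0 0 .1 0 0;0 0 .25 0 -.3;0 0 .4 0 -.3;0 0 .49 0 -.3;0 0 .49 0 -.3' 20|sed -n 2p; python3 - <<'E'
from h import *
from rig import bot
need(bot,[525.3,257,131],np.radians(78.5))
E
```

```text
position: [528.8, 255.8, 257.2]
t 38.05 pos [528.842 255.842 257.249] yaw -102.22221912123568 j6 0.6463717623976521 F [-0.904  0.308  0.021] w 55.55372389114415
shares [ 0.008  0.421 -0.011] turn -0.008024656902618214
```

```bash
python3 -m handwheel '.005 .12 -.011 0 -.3;.005 .24 -.011 0 -.3;.005 .34 -.011 0 -.3;.005 .4 -.011 0 -.3;.005 .421 -.011 0 -.3'; python3 -m handwheel '0 0 0 0 -.3;0 0 0 0 1;0 0 0 0 1;0 0 0 0 1;0 0 0 0 1' 20; python3 -m handwheel '0 0 0 0 1;0 0 0 0 1'
```

```text
t: 38.67
position: [524.1, 257.5, 129.7]
orientation: [-0.44, 0.556, -0.544, 0.448]
wrist_force: [0.3, 0.2, 0.6]
grip_width: 55.5
t: 39.3
position: [524.2, 257.1, 130.4]
orientation: [-0.44, 0.556, -0.544, 0.448]
wrist_force: [-0.6, -2.6, 4.4]
grip_width: 7.8
t: 39.55
position: [524.2, 257.1, 130.4]
orientation: [-0.44, 0.556, -0.545, 0.448]
wrist_force: [-0.8, -1.4, 1.7]
grip_width: 7.9
```

Fin pinched. Lead it back round the hinge.

```bash
python3 -m handwheel '0 -.02 -.025 0 1;0 -.036 -.051 0 1;0 -.05 -.079 0 1;0 -.062 -.108 0 1;0 -.069 -.139 0 1';python3 -m handwheel '0 -.006 -.031 0 1;0 -.007 -.062 0 1;0 -.005 -.093 0 1;0 .004 -.124 0 1;0 .014 -.155 0 1';python3 - <<'E'
from h import *
from rig import bot
need(bot,[464.5-.98*51.8,269.4+.2*51.8,138.7])
E
```

```text
t: 40.17
position: [484.7, 265.8, 152.5]
orientation: [-0.439, 0.555, -0.545, 0.45]
wrist_force: [5.5, -2.4, -0.6]
grip_width: 7.7
t: 40.8
position: [440.1, 275.7, 150.9]
orientation: [-0.439, 0.553, -0.545, 0.451]
wrist_force: [2.0, -2.0, 8.6]
grip_width: 7.6
t 40.8 pos [440.058 275.703 150.933] yaw -101.97250283479437 j6 0.500709569621704 F [ 2.005 -2.048  8.592] w 7.61807371482128
shares [ 0.006  0.04  -0.089] turn None
```

```bash
python3 -m handwheel '0 .01 -.03 0 1;0 .025 -.06 0 1;0 .036 -.085 0 1;0 .036 -.085 0 -.4;0 .036 -.085 0 -.4';python3 -m handwheel '0 0 0 0 -.4;0 0 0 0 -.4;0 -.1 0 0 -.4;0 -.3 0 0 -.4;0 -.5 0 0 -.4';python3 asc.py side 205 320 60 66; python3 asc.py side 205 130 46 80
```

```text
t: 41.42
position: [414.9, 281.7, 140.1]
orientation: [-0.439, 0.554, -0.545, 0.452]
wrist_force: [0.5, -0.5, 0.5]
grip_width: 43.5
t: 42.05
position: [413.8, 278.2, 291.6]
orientation: [-0.439, 0.554, -0.545, 0.451]
wrist_force: [0.9, 1.2, 0.1]
grip_width: 60.1
   567890123456789012345678901234567890123456789012345678901234
320 **#**####*#**##*#******##****==+**####**##*#################
321 ****#####**#*##******#######+-:+**#**#######################
322 *#*####****##**##*****###*#**+=+*###########################
323 ########**#**##*****####*###****#####*####*#################
324 #*####*######*#***#*##***###****############################
325 ######*#**####*****########**#R#**##########################
326 #*####**####*#***######*##**#RRR##**########################
327 #############***######*##**#RRRRRR#**#######################
328 #####*#######***#####*##**#RRRRRRRR##*######################
329 ############***#########*#RRRRRRRRRRR#**####################
330 ###########***#*#######*#RRRRRRRRRRRRR##*#################**
331 ###*#######**#########*#RRRRRRRRRRRRRRRR##############
[... 6946 characters left out ...]
. .......::..:.:..:.:::::::::.:......
197 *+=:..   .. .........:..::::::.:.:....:.::::::
198 *=-:   ......... ......:...::.::.:::.::::.....
199 +--:.  .... . . . .............:::::::........
200 ---:. . ...  .... .... ...................... 
201 ---:. .. ..... ................. .............
202 ---:.. ...... ..... ..........................
203 ---:.  .... . ........ .......... ........... 
204 ---:...... ..... ............  ...............
205 ---:.  ... .  ............... ........ .... ..
206 ---:.. ... ............. .......... ..........
207 ----. ....... .. ..................... .......
208 ----:.  ............. ....... ................
209 ----:.  .  .... ....... ..... . ..............
```

```bash
python3 -m handwheel '.2 0 .05 0 -.4;.4 0 .1 0 -.4;.6 0 .15 0 -.4;.8 0 .2 0 -.4;1 0 .2 0 -.4';python3 -m handwheel '.2 0 0 0 -.4;.4 0 0 0 -.4;.6 0 0 0 -.4;.6 0 0 0 -.4';python3 asc.py side 205 130 46 80;python3 - <<'E'
from h import *
i=cv2.imread("pics/x.png");j=cv2.imread("pics/side0.png")
g=cv2.cvtColor(i,cv2.COLOR_BGR2GRAY).astype(float)
for (a,b,s) in((218,232,1),(233,243,-1)):
    L=[]
    for v in range(162,180):
        d=-s*np.diff(g[v,a:b]);d=np.clip(d,0,None);k=int(np.argmax(d));w=d[max(0,k-2):k+3];L.append(a+.5+(w*np.arange(max(0,k-2),max(0,k-2)+len(w))).sum()/w.sum())
    m=np.polyfit(range(162,180),L,1);print("edge",np.degrees(np.arctan(m[0])),np.round(L[::4],1))
a=proj("side",[637,-71,200]);b=proj("side",[637,-71,110]);print("vertical",np.degrees(np.arctan2(*(b-a))))
print("bystander diff", [(n,float(np.abs(i[y-15:y+15,x-12:x+12].astype(int)-j[y-15:y+15,x-12:x+12]).mean())) for n,x,y in(("bottle",262,155),("driver",312,146),("lens",311,240),("rod",283,280))])
E
```

```text
t: 42.78
position: [413.4, -27.0, 287.9]
orientation: [-0.433, 0.554, -0.545, 0.458]
wrist_force: [0.3, -0.4, 1.0]
grip_width: 59.5
t: 43.28
position: [374.8, -206.3, 281.0]
orientation: [-0.431, 0.556, -0.546, 0.455]
wrist_force: [0.2, 1.1, -0.1]
grip_width: 59.8
   5678901234567890123456789012345678901234567890
130 **********************************************
131 **********************************************
132 *********************************************+
133 *********************************************+
134 ********************************************+=
135 *******************************************+==
136 ++*****************************************+=+
137 ====+++*******P+++************************+=+*
138 -----====+++*+#OO#**P********************+==**
139 =+===-----==P*OYYYOO##*+P****************==+**
140 +****++===--+OYYYYYYYOOO##*P************+=+*#*
141 +*##******+=+OOOOYYYYYYYYYO##*++*******+==*#**
142 ++*########*++OOOOOOYYYYYYYYYOO##*++**+==+##**
143 ++*#########*+OOOOOOOOOYYYYYYYYYYOO#*+==+*##**
144 O+**########*+OOOOOOOOOOOOOYYYYYYYYYOO*+*###*+
145 O=+###*#**##*+OO
[... 2868 characters left out ...]
-====------::-----
202 --------------------Y-:---------------:::-----
203 ------------------=YYY::------------::.::-----
204 ------------------YYY-.:::-:------:::.::------
205 -----------------YYYY::..::::::::::.:::-------
206 ----------------YYYY-:......::..:::.::--------
207 ---------------YYYY-::::::::::::YYY-----------
208 --------------=YYY--::-==----:-YYYY-----------
209 --------------YYYY-::-+**++=--YYYY------------
edge -2.077499286993198 [225.5 225.8 226.4 226.5 218.5]
edge 4.092460292368025 [238.4 238.3 238.7 239.  239.3]
vertical 4.764130291657678
bystander diff [('bottle', 1.6291666666666667), ('driver', 5.623611111111111), ('lens', 2.83287037037037), ('rod', 1.5731481481481482)]
```

```bash
python3 - <<'E'
from rig import bot
print(bot.get_obs()["wrist_force"],bot.get_obs()["joint_velocities"].round(3));print(bot.hand_in())
E
```

```text
[-0.17428952  0.37082014  0.18078465] [ 0.07  -0.008 -0.004 -0.001 -0.003 -0.007]
the job is handed in; nothing more can be done
None
```

I handed the job in at about 43 s, with every step carried out in order. No verdict is reported, so the result rests on my own last checks.

**What I did**
- **Beam stop:** I took it from the cradle, stood it up, lowered its T-foot lengthwise through the slot until the collar met the plate, and let go. I then gripped it afresh, turned it a quarter turn and released it.
- **Arming:** I led the guard open by its fin, pushed the toggle over until it hit its stop (about 13 N), then led the guard back and released it near shut.

**What went wrong on the way**
- **First lifts:** The first two lifts of the stop jammed in the cradle and slipped. The wrist force reached about 50 N; the limit is 120 N.
- **First insertion:** The foot landed on the slot's edge, about 5 mm off, and I moved it across.
- **First fin pinch:** My heights were about 11 mm too low, so the fingers caught the guard's sides instead of the fin.

**Last checks from the camera images**
- **Stop:** It stands upright. One post edge read 4.1° against 4.8° expected for vertical; the fit of the other edge failed. The tool's heading put the T-foot square across the slot within 1°. Its position is about 4 mm off the slot centre.
- **Collar:** I judged it seated from the contact height and the images, not from a direct measurement.
- **Toggle:** Its tip moved about 29 mm; full travel is 30 mm.
- **Guard:** Its outline matches the one from before it was opened.
- **Loose things:** The bottle, lens holder and rod look unmoved. The driver's patch differed a little more, probably because the flag had been beside it at the start.
- **Robot:** It was clear of everything, with almost no force on the wrist.

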